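Change over the rubber-mount bonding press

TASK

The bond has set in the small clamshell press: draw back its safety catch, swing the platen right up by its handle and lay every bonded mount that was in it on the floor of the steel tray, not one on top of another. Then change the press over by swapping the two wooden packing blocks, so that each lies flat, square and centred on the black mat where the other one lay. Finally lower the platen gently until it is fully down, push the catch fully home again, and leave the tin, the brush and the tape roll where they are.

Things in the scene. Friction and masses are not known exactly. Their poses are not given: they have to be found in the camera images.
- bed_centre (a point): the press, a grey clamshell press 320 x 235 mm, fixed on the bench; its aluminium bed, 160 x 200 mm, 45 mm above the bench, carries a flush black mat 70 x 170 mm. This point is the mat's middle, on the bed's top; x points from the handle side to the hinge side, y along the hinge and the mat's long side, z up ('the bed's x, y' below)
- platen (a joint): the press's upper plate, 150 x 180 mm, 20 mm thick, hinged along the bed's y; 0 = fully down (underside 56 mm above the bed), grows as the handle side swings up, end stop 1.9 rad. Stays where left (friction 1.35 N m, 0.9 kg). The catch must be drawn back both to raise it and to bring it down. Hinge cheeks and the swung-up platen stand beyond x = +110 mm of the bed's middle
- platen_handle (a point): middle of the platen's handle, a black round bar 18 mm thick, 94 mm long, parallel to the hinge, 31 mm clear of the platen's edge, a steel stalk at each end. Can be pinched from above and turns between the fingers as the platen swings. Platen down: 72 mm above the bed, 115 mm on the -x side of the bed's middle
- platen_hinge (a point): the point of the hinge axis in line with the handle's middle (same bed y); the handle swings about it at a radius of 240 mm
- catch (a joint): the safety catch, a sliding steel bolt on a bracket at the press's handle side; 0 = fully home (over the platen's lug), 0.026 m = drawn fully back, away from the platen (towards the bed's -x); below 0.012 it still locks. It starts within 3 mm of home. Friction 1.5 N
- catch_knob (a point): middle of the catch's knob, a black upright cylinder 16 mm across and 26 mm tall; 20 mm under this point lies the flat bolt, 14 mm wide. It stands past the handle's end, 95 mm along the bed's +y from the handle's middle and 34 mm higher (platen down), and slides along the bed's x
- block_tall_mid (a point): centre of the taller packing block, a plain beech bar 50 x 150 x 32 mm (x, y, z), 0.16 kg; it starts on the mat in the press with the mounts standing in a row on it, and shall go to the bench mat
- block_low_mid (a point): centre of the lower packing block, a plain beech bar 50 x 150 x 22 mm (x, y, z), 0.11 kg; it starts on the bench mat and shall go on the mat in the press
- mat_centre (a point): the bench mat, black rubber 70 x 170 x 2 mm, fixed on the bench; this point is the middle of its top; y along its long side. The strip of bench between the robot and the mat and tray (0.33 to 0.40 m ahead of the robot, some 0.2 m to its right) is free for setting a block down for the moment
- tray_in (a point): the steel tray, fixed on the bench beside the bench mat; 158 x 138 mm outside, 150 x 130 mm inside (x, y), walls 28 mm tall and 4 mm thick. This point is the middle of its floor, 4 mm above the bench
- mount1_mid (a point): sandwich mount: a 40 x 40 mm square puck, 22 mm tall, black rubber between two 4 mm steel plates, 0.09 kg, the same either way up. This point is its centre, 11 mm above its underside; z up, x and y square to its sides. Absent in some runs
- mount2_mid (a point): sandwich mount: a 40 x 40 mm square puck, 22 mm tall, black rubber between two 4 mm steel plates, 0.09 kg, the same either way up. This point is its centre, 11 mm above its underside; z up, x and y square to its sides. Absent in some runs
- mount3_mid (a point): sandwich mount: a 40 x 40 mm square puck, 22 mm tall, black rubber between two 4 mm steel plates, 0.09 kg, the same either way up. This point is its centre, 11 mm above its underside; z up, x and y square to its sides. Absent in some runs
- primer_tin: bystander: a tin 72 mm in diameter, 100 mm tall, on the bench on the hinge side of the press, to the robot's left; origin under its middle. Leave it alone
- glue_brush: bystander: a glue brush lying on the bench near the tin. Leave it alone
- tape_roll: bystander: a paper tape roll 90 mm in diameter and 25 mm tall, lying on the bench at the far side. Leave it alone
Mind the look-alikes: they are no part of the job. What is shaped like the part that bears block_tall_mid but white is not meant. What is shaped like the part that bears tray_in but blue is not meant.

How it is judged:
By the outcome, as a careful person would: the job done as asked, in the order asked, and still so for the second after the job is handed in, with the robot touching nothing.
Of mount1, mount2, mount3 only 1 to 3 are there at a start; the rules pass over those that are not, and their reading is None.
At some moment in a run one of block_tall, mount1, mount2, mount3 may be knocked a few centimetres aside while the robot is not near it.
Once in a run the grip may slacken for a moment while it holds something.
It also fails if it takes over 210 s, if anything falls off the work surface, if the arm or the gripper's body presses on something with over 40 N, if the wrist force passes 120 N, or if a joint passes its speed limit or range.

ROBOT

A 6-joint arm with a two-finger parallel gripper is mounted at the origin on the work surface. World frame = base frame: x ahead of the robot, y to its left, z up, the work surface at z = 0. Lengths are in m, angles in rad, forces in N, time in s.
With the tool pointing down it reaches from about 0.375 to 0.9 m from the base axis. Payload 3.1 kg.
Tool frame: the origin (TCP) lies on the centre line of the jaws, within the pads' length; the fingertips stand 8 mm ahead of it and the grasp point (between the pads) lies 11 mm behind it; z points along the fingers, y is the line along which they close (so a half turn about z gives the same grasp; the last joint's range is limited). The gripper opens to 85 mm and grips with 20 to 120 N. Pads are 22 mm wide; open, the fingers measure 114 mm over their backs; the gripper's body (76 mm by 85 mm) begins 54 mm behind the grasp point. The pads swing forward as they close: fully open they stand 13 mm farther back than shut.
Start: joints at [-1.44, 0.527, 1.433, -0, 1.181, -0.178], TCP at [0.191, -0.595, 0.239] pointing down, gripper open.
Joint ranges: [-3.08, 3.08], [-0.75, 2.2], [0.22, 2.44], [-1.43, 4.57], [0, 2.65], [-2.85, 2.85]. Speed limits (rad/s): [2.79, 2.79, 3.14, 3.14, 3.14, 3.14].

INTERFACE

Orientations are given as a unit quaternion [x, y, z, w].
In Python, from station import * gives the robot as it stands.
- The arm moves only by the tool play_rows, never from a script. Its argument "rows" is a list of rows, each a list of 3 entries, a list of its own where there are three numbers: the turn, a rotation vector about the tool's x, y, z in degrees, then the shift along the tool's x, y, z in mm, then the closure, from 0 (fully open) to 1 (shut). In form: [[[ax, ay, az], [dx, dy, dz], jaw], ...]. A call has 1 to 12 rows; each row shifts and turns the commanded pose from where the row before left it, along the tool's axes as they then stand; what a row does not reach is not made up. A row lasts 1/12 s, in which the tool goes at most 41.7 mm and 7.16 degrees, less where a joint would pass 70% of its speed; a pose out of reach is approached as far as the arm can. A call with a gripper value outside its range is refused whole. The fingers move at their own pace and stop on an object; "grip_force" is the grip in N (left out, the last holds). Time passes only in rows, so rows that do not move let the fingers close. It gives the time, the measured TCP pose, the force, the opening and the grip force at its end, in the units of the state.
- sense(): the state, without advancing time (a new reading comes with each control period).
- snapshot(name): name is "side" or "top" or "wrist"; returns (picture, depth): 480x640x3 uint8, red, green, blue; 480x640 float32, m along the optical axis (not along the pixel's ray), 0 where there is no reading.
- get_calibration(name): a dict with "vfov" (degrees; the focal length in pixels is half the picture's height over the tangent of half this angle, whatever the lens; pixels are square), "cx", "cy" (the principal point, pixels), "xyz" and "attitude" of the camera in the world. Camera axes: x right, y down, z forward; pixel columns grow to the right and rows downward; lengths in m; the calibration is good to about 2 mm. The wrist camera is an equidistant fisheye: a pixel r from the principal point sees the ray r / f radians off the axis. A picture is of the moment at which its call begins: read the wrist's pose just before it. get_calibration takes no time and is no camera call; for the wrist camera it gives the pose at the moment of the call.
- sign_off(): hands the job in; it is judged then, once.
The state is a dict: "t": time; "q": joint angles; "qd": joint speeds; "tau": joint torques, N m; "tcp_pos": TCP position; "tool_rot": TCP orientation; "force": force on the tool from outside, world axes, zero at the start; "ft_torque": the same for the moment, N m; "finger_gap": opening from 0.0 (shut) to 1.0 (fully open); "gripper_force": force on a finger pad.
Only numpy, scipy, OpenCV 4.12 (cv2) and the standard library are available. Lean on these libraries where they do the work, as an engineer would, in place of code of your own. Each camera call takes 0.05 s, during which the arm holds its last target. There are 200 camera calls.

## Working session

There is one attempt and no reset: what is moved stays moved. The work goes in short steps, Python scripts to look and compute and a tool call to move; the robot and the scene stay as the last step left them, time stands still between calls to the robot, and variables do not carry over. Pictures are saved under pics/ and viewed, at most 14 in all, crops included, and the job is handed in when it is done.

Besides the shell and the picture viewer there is one more tool, called after ">>>" as a command line: name --argument value ..., lists and objects as JSON in quotes. play_rows: Moves the arm, as the interface text tells. Its arguments: {"type":"object","properties":{"rows":{"type":"array","items":{"type":"array"}},"grip_force":{"type":"number"}},"required":["rows"]}

```bash
mkdir -p pics; ls
python3 - <<'E'
from station import *
import cv2,numpy as np
s=sense();print(s)
for n in("side","top"):
    p,d=snapshot(n);np.savez(f"{n}0.npz",p=p,d=d);cv2.imwrite(f"pics/{n}0.png",p[:,:,::-1]);print(n,get_calibration(n))
print(get_calibration("wrist"))
E
```

```text
pics
{'t': 0.0, 'q': array([-1.43950618e+00,  5.28501223e-01,  1.43393970e+00, -1.21975881e-05,
        1.18138885e+00, -1.78487177e-01]), 'qd': array([-0.00209966,  0.00092893, -0.00092865,  0.00028184, -0.00038816,
        0.0002621 ]), 'tau': array([ 1.47212817e-03, -4.42347550e+01, -1.78026885e+01, -1.72851992e-04,
        8.22068949e-03, -1.29334879e-06]), 'tcp_pos': array([ 0.19046617, -0.59451749,  0.23830017]), 'tool_rot': array([ 9.88027736e-01,  1.54272294e-01,  2.07558236e-05, -1.11837992e-03]), 'force': array([-0.47809362, -0.54899365,  0.6270749 ]), 'ft_torque': array([-0.00483817,  0.0037696 , -0.03542704]), 'gripper_force': 0.0, 'finger_gap': 1.003154460178569}
side {'vfov': 56.9657810171272, 'cx': 318.2291494976234, 'cy': 239.53501934967048, 'xyz': array([-0.20623056,  0.64460607,  0.8095585 ]), 'attitude': array([-0.33469692,  0.81879749, -0.42815284,  0.18502373])}
top {'vfov': 57.61487474468863, 'cx': 320.7453349550571, 'cy': 235.68752909765442, 'xyz': array([ 0.44082205, -0.09066593,  1.21818167]), 'attitude': array([-0.70265474,  0.71040947, -0.01295626,  0.03777352])}
{'vfov': 65.70646984690485, 'cx': 312.88331944656096, 'cy': 237.67308078983856, 'xyz': array([ 0.2603934 , -0.57195036,  0.37353965]), 'attitude': array([ 0.7988487 , -0.58332981, -0.08735055,  0.11805496])}
```

View pics/top0.png

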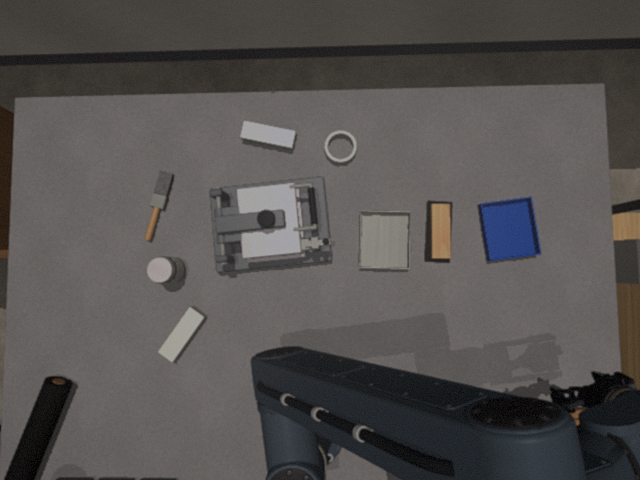

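View pics/side0.png

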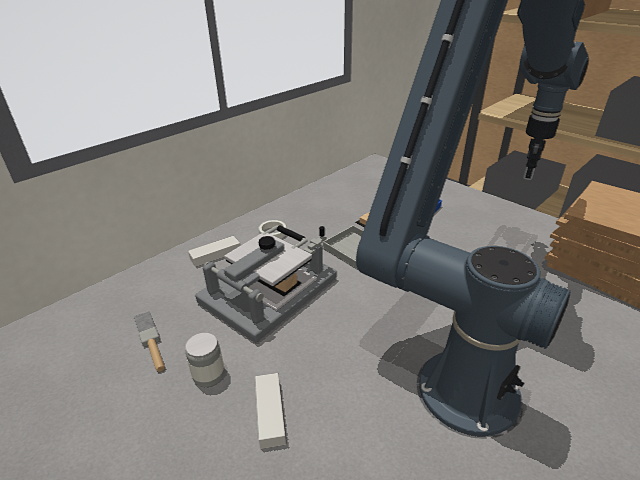

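Top view: press at (270,225) with its handle (dark bar) at (312,205) and knob at (326,241), steel tray (384,241), bench mat with beech block (439,231). The blue tray (509,229) and white blocks (268,135), (181,334) are look-alikes. Confirming with an enlarged crop.

```bash
cat > h.py <<'E'
from station import *
import cv2,numpy as np
from scipy.spatial.transform import Rotation as R
def cam(n,c=None):
    c=c or get_calibration(n); f=240/np.tan(np.radians(c["vfov"])/2)
    return c,f,R.from_quat(c["attitude"]).as_matrix()
def pts(n,d,c=None):
    "world xyz for each pixel (HxWx3)"
    c,f,M=cam(n,c); v,u=np.mgrid[0:480,0:640].astype(float)
    x=(u-c["cx"])/f; y=(v-c["cy"])/f
    if n=="wrist":
        r=np.hypot(x,y); k=np.where(r>1e-9,np.tan(np.minimum(r,1.5))/np.maximum(r,1e-9),1); x=x*k;y=y*k
    P=np.stack([x*d,y*d,d],-1)
    P=P@M.T+c["xyz"]; P[d<=0]=np.nan
    return P
def onplane(n,uv,z,c=None):
    c,f,M=cam(n,c); u=np.atleast_2d(uv).astype(float)
    x=(u[:,0]-c["cx"])/f; y=(u[:,1]-c["cy"])/f
    if n=="wrist":
        r=np.hypot(x,y); k=np.tan(r)/np.maximum(r,1e-9); x=x*k;y=y*k
    w=np.stack([x,y,np.ones_like(x)],-1)@M.T
    return c["xyz"]+w*((z-c["xyz"][2])/w[:,2])[:,None]
def project(n,X,c=None):
    c,f,M=cam(n,c); q=(np.atleast_2d(X)-c["xyz"])@M
    x=q[:,0]/q[:,2];y=q[:,1]/q[:,2]
    if n=="wrist":
        r=np.hypot(x,y);k=np.arctan(r)/np.maximum(r,1e-9);x=x*k;y=y*k
    return np.stack([c["cx"]+f*x,c["cy"]+f*y],-1)
def snap(n,tag):
    c=get_calibration(n);p,d=snapshot(n);np.savez(f"{n}_{tag}.npz",p=p,d=d,c=np.array(c,dtype=object))
    return p,d,c
def load(n,tag):
    z=np.load(f"{n}_{tag}.npz",allow_pickle=True);return z["p"],z["d"],z["c"].item()
def rect(mask,P,zr=None):
    "min-area rectangle (world x,y) of masked points"
    X=P[mask]; X=X[np.isfinite(X).all(1)]
    return cv2.minAreaRect(X[:,:2].astype(np.float32)*1000),np.median(X[:,2])
E
python3 - <<'E'
from h import *
z=np.load("top0.npz");p,d=z["p"],z["d"]
P=pts("top",d)
im=cv2.resize(p[165:285,200:400],None,fx=4,fy=4,interpolation=cv2.INTER_CUBIC)
cv2.imwrite("pics/topcrop.png",im[:,:,::-1])
hsv=cv2.cvtColor(p,cv2.COLOR_RGB2HSV)
for n,u0,u1,v0,v1,m in [("block",420,460,195,270,(hsv[...,1]>90)),("mat+",420,460,195,270,(p.max(2)<60)|(hsv[...,1]>90)),("platen",205,335,170,280,(P[...,2]>.115)&(p.min(2)>150)),]:
    k=np.zeros_like(m);k[v0:v1,u0:u1]=m[v0:v1,u0:u1];print(n,rect(k,P))
# tray walls
k=np.zeros(d.shape,bool);k[200:280,350:415]=(P[200:280,350:415,2]>.018);print("tray",rect(k,P))
k=np.zeros(d.shape,bool);k[170:285,205:335]=(P[170:285,205:335,2]>.015);print("press",rect(k,P))
for uv in[(312,205),(310,190),(314,222),(326,241),(265,218),(270,245),(290,250),(439,231),(384,241),(440,290)]:
    print(uv,P[uv[1],uv[0]].round(3))
E
```

```text
block (((538.0435791015625, -378.4582824707031), (58.46643829345703, 151.1456756591797), 88.64093017578125), np.float64(0.02434428775756703))
mat+ (((536.7877807617188, -372.8725280761719), (69.38143157958984, 167.6331787109375), 85.98129272460938), np.float64(0.023233412401235443))
platen (((561.8434448242188, 80.62065887451172), (174.7762451171875, 144.4868621826172), 5.23027229309082), np.float64(0.12151741769459867))
tray (((515.0455932617188, -222.90621948242188), (138.6742706298828, 157.95338439941406), 87.57402801513672), np.float64(0.02755854720839812))
press (((561.3385009765625, 91.5284423828125), (235.35897827148438, 320.17181396484375), 5.237030982971191), np.float64(0.11993095843450774))
(312, 205) [ 0.598 -0.031  0.125]
(310, 190) [ 0.635 -0.027  0.13 ]
(314, 222) [ 0.554 -0.036  0.127]
(326, 241) [ 0.504 -0.067  0.165]
(265, 218) [0.561 0.081 0.168]
(270, 245) [0.498 0.076 0.124]
(290, 250) [0.485 0.025 0.123]
(439, 231) [ 0.536 -0.371  0.025]
(384, 241) [ 0.512 -0.224  0.001]
(440, 290) [ 0.375 -0.376 -0.004]
```

View pics/topcrop.png

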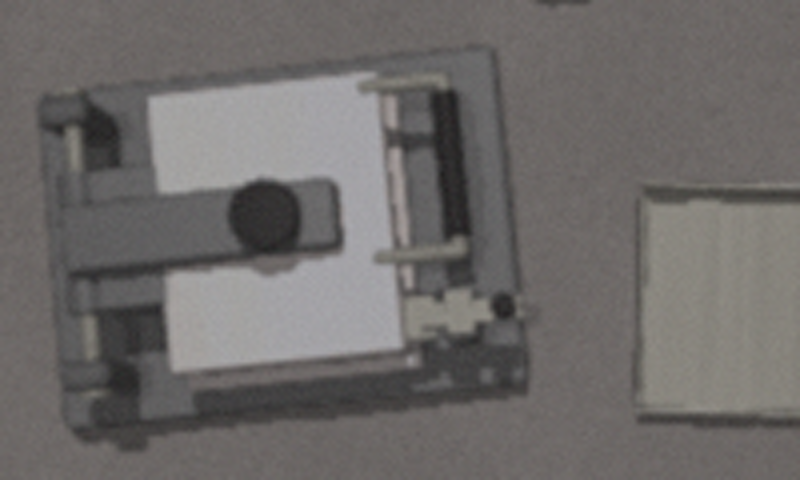

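The crop confirms the press: handle bar from crop (445,90) to (455,240) between stalks, bolt and knob at (503,305), and the tray to the right. Bed +y points towards the robot and bed +x to the robot's left, with a yaw of about 5.2°.

```bash
cat >> h.py <<'E'
def aim(pos,yaw,s=None):
    "tool-axes shift (mm) and turn (deg about tool z) to a down-pointing pose; yaw = world angle of tool x, deg"
    s=s or sense(); M=R.from_quat(s["tool_rot"])
    T=R.from_matrix(np.array([[np.cos(np.radians(yaw)),np.sin(np.radians(yaw)),0],[np.sin(np.radians(yaw)),-np.cos(np.radians(yaw)),0],[0,0,-1]]).T)
    rv=(M.inv()*T).as_rotvec(degrees=True); dp=np.array(pos)-s["tcp_pos"]
    print("turn",rv.round(2),"shift now-axes",(M.inv().apply(dp)*1000).round(1),"target-axes",(T.inv().apply(dp)*1000).round(1),"tcp",s["tcp_pos"].round(4),"t",round(s["t"],2))
E
python3 - <<'E'
from h import *
z=np.load("top0.npz");p,d=z["p"],z["d"];P=pts("top",d)
b=np.array([-.0913,.9958])
def reg(u0,u1,v0,v1,m):
    k=np.zeros(d.shape,bool);k[v0:v1,u0:u1]=m[v0:v1,u0:u1];X=P[k];print(len(X),X.mean(0).round(4),X.min(0).round(3),X.max(0).round(3))
reg(320,334,234,248,P[...,2]>.15)
reg(304,320,186,230,(P[...,2]>.11)&(p.max(2)<70))
aim([.504,-.067,.25],5.2)
E
```

```text
33 [ 0.5046 -0.0644  0.1642] [ 0.499 -0.071  0.155] [ 0.511 -0.057  0.168]
250 [ 0.597  -0.0313  0.1246] [ 0.55  -0.043  0.115] [ 0.644 -0.018  0.132]
turn [-1.100e-01 -1.000e-02  1.255e+01] shift now-axes [ 459.4 -406.9  -10.6] target-axes [ 360.  -497.   -11.5] tcp [ 0.1905 -0.5946  0.2385] t 0.1
```

>>> play_rows --rows '[[[0, 0, 6.3], [0, 0, 0], 0.45], [[0, 0, 6.3], [0, 0, 0], 0.45], [[0, 0, 0], [22, -31, 0], 0.45], [[0, 0, 0], [22, -31, 0], 0.45], [[0, 0, 0], [22, -31, 0], 0.45], [[0, 0, 0], [22, -31, 0], 0.45], [[0, 0, 0], [22, -31, 0], 0.45], [[0, 0, 0], [22, -31, 0], 0.45], [[0, 0, 0], [22, -31, 0], 0.45], [[0, 0, 0], [22, -31, 0], 0.45], [[0, 0, 0], [22, -31, 0], 0.45], [[0, 0, 0], [22, -31, 0], 0.45]]' --grip_force 40

```text
t: 1.1
tcp_pos: [0.3822, -0.2649, 0.2391]
tool_rot: [0.999, 0.045, -0.0, -0.0]
force: [1.4, -1.2, -0.7]
finger_gap: 0.55
gripper_force: 0.0
```

>>> play_rows --rows '[[[0, 0, 0], [22, -31, 0], 0.45], [[0, 0, 0], [22, -31, 0], 0.45], [[0, 0, 0], [22, -31, 0], 0.45], [[0, 0, 0], [22, -31, 0], 0.45], [[0, 0, 0], [22, -31, 0], 0.45], [[0, 0, 0], [22, -31, 0], 0.45], [[0, 0, 0], [0, 0, 0], 0.45], [[0, 0, 0], [0, 0, 0], 0.45], [[0, 0, 0], [0, 0, 0], 0.45]]'

```text
t: 1.85
tcp_pos: [0.4962, -0.0695, 0.239]
tool_rot: [0.999, 0.045, -0.001, 0.0]
force: [0.1, -0.2, 0.5]
finger_gap: 0.552
gripper_force: 0.0
```

Run:
```python
from h import *
s=sense();print(s["finger_gap"])
aim([.5046,-.0644,.144],5.2,s)
p,d,c=snap("wrist","a");cv2.imwrite("pics/wa.png",p[:,:,::-1])
P=pts("wrist",d,c)
m=(P[...,2]>.158)&(abs(P[...,0]-.505)<.03)&(abs(P[...,1]+.065)<.03)&(p.max(2)<80)
v,u=np.nonzero(m);print(len(v),u.mean(),v.mean(),P[m].mean(0),P[m].min(0),P[m].max(0))
```

```text
0.5522664218562241
turn [0.   0.07 0.01] shift now-axes [ 9.  -4.3 95. ] target-axes [ 8.9 -4.3 95. ] tcp [ 0.4962 -0.0695  0.239 ] t 1.85
27493 304.5912050340087 416.0524860873677 [ 0.50867707 -0.06583367  0.30839755] [ 0.48167917 -0.09499815  0.15802737] [ 0.51825475 -0.03500461  0.33671575]
```

View pics/wa.png

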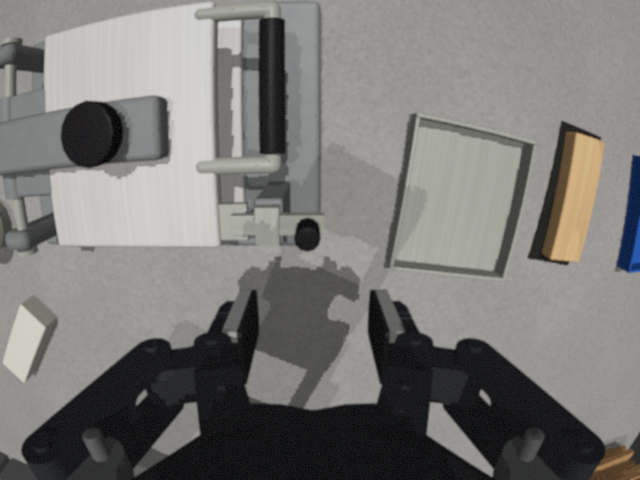

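Wrist view: knob top at (307,229), handle bar (272,85), tray (460,195), beech block on mat (573,198).

Run:
```python
from h import *
p,d,c=load("wrist","a");P=pts("wrist",d,c)
def reg(u0,u1,v0,v1,m,n=""):
    k=np.zeros(d.shape,bool);k[v0:v1,u0:u1]=m[v0:v1,u0:u1];X=P[k];print(n,len(X),np.median(X,0).round(4),X.min(0).round(4),X.max(0).round(4));return k
k=reg(290,325,215,250,(abs(P[...,2]-.164)<.006)&(p.max(2)<90),"knob")
print(rect(k,P))
reg(255,290,15,160,(P[...,2]>.11)&(p.max(2)<70),"handle")
k=reg(380,540,100,285,P[...,2]>.02,"tray");print(rect(k,P))
aim([.5046,-.0644,.144],5.2)
```

```text
knob 527 [ 0.5056 -0.0646  0.1643] [ 0.498 -0.072  0.158] [ 0.5127 -0.057   0.1668]
(((504.9153747558594, -64.53941345214844), (14.853699684143066, 14.685287475585938), 74.78526306152344), np.float64(0.16428144741778164))
handle 3411 [ 0.595  -0.0328  0.1252] [ 0.5496 -0.0451  0.1169] [ 0.6446 -0.0201  0.1287]
tray 2946 [ 0.5145 -0.2187  0.0275] [ 0.433  -0.2954  0.02  ] [ 0.5954 -0.1515  0.0306]
(((514.177001953125, -223.557373046875), (139.54611206054688, 158.64523315429688), 87.81658935546875), np.float64(0.02752405955544404))
turn [-0.    0.06 -0.08] shift now-axes [ 9.2 -5.  95. ] target-axes [ 9.1 -4.9 95. ] tcp [ 0.496  -0.0702  0.239 ] t 1.9
```

>>> play_rows --rows '[[[0, 0, 0], [5, -2.5, 20], 0.55], [[0, 0, 0], [4, -2.5, 20], 0.55], [[0, 0, 0], [0, 0, 20], 0.55], [[0, 0, 0], [0, 0, 20], 0.55], [[0, 0, 0], [0, 0, 15], 0.6], [[0, 0, 0], [0, 0, 0], 0.9], [[0, 0, 0], [0, 0, 0], 0.95], [[0, 0, 0], [0, 0, 0], 0.95], [[0, 0, 0], [0, 0, 0], 0.95], [[0, 0, 0], [0, 0, 0], 0.95], [[0, 0, 0], [0, 0, 0], 0.95], [[0, 0, 0], [0, 0, 0], 0.95]]'

```text
t: 2.9
tcp_pos: [0.5035, -0.0635, 0.1435]
tool_rot: [0.999, 0.045, -0.002, -0.001]
force: [-2.0, -2.4, -17.8]
finger_gap: 0.171
gripper_force: 39.1
```

>>> play_rows --rows '[[[0, 0, 0], [0, 3, 0], 0.95], [[0, 0, 0], [0, 4, 0], 0.95], [[0, 0, 0], [0, 4, 0], 0.95], [[0, 0, 0], [0, 4, 0], 0.95], [[0, 0, 0], [0, 4, 0], 0.95], [[0, 0, 0], [0, 4, 0], 0.95], [[0, 0, 0], [0, 3, 0], 0.95], [[0, 0, 0], [0, 0, 0], 0.95], [[0, 0, 0], [0, 0, 0], 0.95], [[0, 0, 0], [0, 0, 0], 0.95]]'

```text
t: 3.73
tcp_pos: [0.5059, -0.0894, 0.1436]
tool_rot: [0.999, 0.045, -0.002, -0.001]
force: [-4.9, 0.3, -21.2]
finger_gap: 0.172
gripper_force: 39.3
```

>>> play_rows --rows '[[[0, 0, 0], [0, 0, 0], 0.6], [[0, 0, 0], [0, 0, 0], 0.55], [[0, 0, 0], [0, 0, 0], 0.55], [[0, 0, 0], [0, 0, -20], 0.6], [[0, 0, 0], [0, 0, -36], 0.6], [[0, 0, 0], [32, -16, 0], 0.6], [[0, 0, 0], [32, -16, 0], 0.6], [[0, 0, 0], [32, -17, 0], 0.6], [[0, 0, 0], [0, 0, 30], 0.6], [[0, 0, 0], [0, 0, 10], 0.6], [[0, 0, 0], [0, 0, 0], 0.6]]'

```text
t: 4.65
tcp_pos: [0.5982, -0.0321, 0.1593]
tool_rot: [0.999, 0.045, -0.001, -0.0]
force: [-0.4, 0.1, -0.1]
finger_gap: 0.399
gripper_force: 0.0
```

Run:
```python
from h import *
s=sense();print(s["finger_gap"],s["force"])
p,d,c=snap("wrist","b");cv2.imwrite("pics/wb.png",p[:,:,::-1])
aim([.597,-.032,.106],5.2,s)
p,d,c=snap("top","b");P=pts("top",d)
k=np.zeros(d.shape,bool);k[230:255,318:345]=(P[230:255,318:345,2]>.15)&(P[230:255,318:345,2]<.17);print(P[k].mean(0),k.sum())
```

```text
0.3985922084347088 [-0.39278674  0.05985472 -0.1496947 ]
turn [-0.03  0.11 -0.01] shift now-axes [-1.  -0.2 53.3] target-axes [-1.1 -0.2 53.3] tcp [ 0.5982 -0.0321  0.1593] t 4.65
[ 0.5069939  -0.08825496  0.16385999] 33
```

View pics/wb.png

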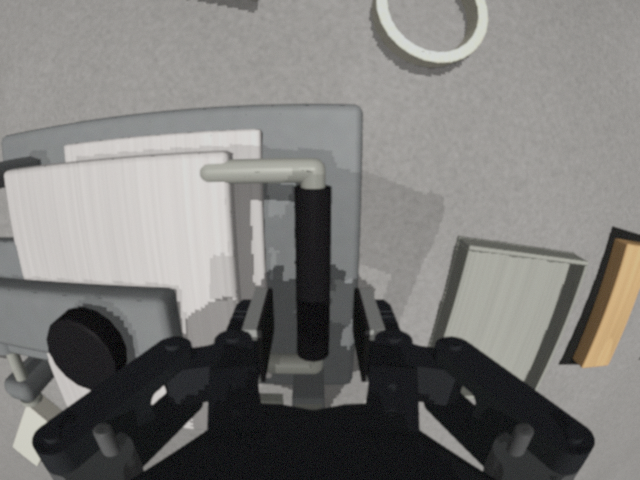

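The handle (bar from (313,185) to (312,355)) lies centred between the jaws; the catch measured 24 mm back.

>>> play_rows --rows '[[[0, 0, 0], [0, 0, 15], 0.6], [[0, 0, 0], [0, 0, 15], 0.6], [[0, 0, 0], [0, 0, 15], 0.6], [[0, 0, 0], [0, 0, 8], 0.6], [[0, 0, 0], [0, 0, 0], 0.9], [[0, 0, 0], [0, 0, 0], 0.9], [[0, 0, 0], [0, 0, 0], 0.9], [[0, 0, 0], [0, 0, 0], 0.9], [[0, 0, 0], [0, 0, 0], 0.9]]'

```text
t: 5.5
tcp_pos: [0.5981, -0.0319, 0.1076]
tool_rot: [0.999, 0.045, -0.0, -0.0]
force: [-0.7, 3.1, -2.8]
finger_gap: 0.192
gripper_force: 39.4
```

Run:
```python
from h import *
s=sense();print(s["finger_gap"],s["force"],s["tcp_pos"])
z=np.load("top0.npz");P=pts("top",z["d"])
# hinge rods in first top picture: crop (75,145),(90,335) -> full
for u,v in[(218,201),(219,203),(222,248),(223,250),(217,195)]: print((u,v),P[v,u].round(3))
# arc in tool axes (y, z) per 7 deg step
zh=0.0
for r0 in(0.0,):
    a=np.radians(np.arange(0,109,6.0));y=240*(np.cos(a));zz=-240*np.sin(a)
    # tool y = bed -x : handle y = +240cos ; tool z down
    print(np.stack([np.degrees(a[1:]),np.diff(y),np.diff(zz)],1).round(1).tolist())
```

```text
0.19233083715964286 [-0.68177539  3.07038297 -2.78888534] [ 0.59811895 -0.03194741  0.1075984 ]
(218, 201) [0.612 0.21  0.121]
(219, 203) [0.607 0.208 0.117]
(222, 248) [0.492 0.199 0.119]
(223, 250) [0.487 0.197 0.118]
(217, 195) [0.627 0.212 0.124]
[[6.0, -1.3, -25.1], [12.0, -3.9, -24.8], [18.0, -6.5, -24.3], [24.0, -9.0, -23.5], [30.0, -11.4, -22.4], [36.0, -13.7, -21.1], [42.0, -15.8, -19.5], [48.0, -17.8, -17.8], [54.0, -19.5, -15.8], [60.0, -21.1, -13.7], [66.0, -22.4, -11.4], [72.0, -23.5, -9.0], [78.0, -24.3, -6.5], [84.0, -24.8, -3.9], [90.0, -25.1, -1.3], [96.0, -25.1, 1.3], [102.0, -24.8, 3.9], [108.0, -24.3, 6.5]]
```

>>> play_rows --rows '[[[0, 0, 0], [0, -0.3, -12.5], 0.9], [[0, 0, 0], [0, -1, -12.5], 0.9], [[0, 0, 0], [0, -1.6, -12.5], 0.9], [[0, 0, 0], [0, -2.3, -12.4], 0.9], [[0, 0, 0], [0, -2.9, -12.2], 0.9], [[0, 0, 0], [0, -3.6, -12.1], 0.9], [[0, 0, 0], [0, -4.2, -11.8], 0.9], [[0, 0, 0], [0, -4.8, -11.7], 0.9], [[0, 0, 0], [0, -5.4, -11.3], 0.9], [[0, 0, 0], [0, -6, -11.1], 0.9], [[0, 0, 0], [0, -6.6, -10.7], 0.9], [[0, 0, 0], [0, -7.1, -10.4], 0.9]]'

```text
t: 6.5
tcp_pos: [0.5939, 0.0137, 0.2491]
tool_rot: [0.999, 0.045, -0.001, 0.0]
force: [1.0, 1.2, -14.7]
finger_gap: 0.192
gripper_force: 39.2
```

>>> play_rows --rows '[[[0, 0, 0], [0, -15.8, -19.5], 0.9], [[0, 0, 0], [0, -17.8, -17.8], 0.9], [[0, 0, 0], [0, -19.5, -15.8], 0.9], [[0, 0, 0], [0, -21.1, -13.7], 0.9], [[0, 0, 0], [0, -22.4, -11.4], 0.9], [[0, 0, 0], [0, -23.5, -9], 0.9], [[0, 0, 0], [0, -24.3, -6.5], 0.9], [[0, 0, 0], [0, -24.8, -3.9], 0.9], [[0, 0, 0], [0, -12.6, -0.9], 0.9], [[0, 0, 0], [0, -12.5, -0.4], 0.9], [[0, 0, 0], [0, -12.5, 0.3], 0.9], [[0, 0, 0], [0, -12.5, 1], 0.9]]'

```text
t: 7.5
tcp_pos: [0.5761, 0.2292, 0.3535]
tool_rot: [0.999, 0.045, 0.005, 0.004]
force: [-4.4, -7.8, 7.9]
finger_gap: 0.188
gripper_force: 41.8
```

>>> play_rows --rows '[[[0, 0, 0], [0, -12.5, 1.6], 0.9], [[0, 0, 0], [0, -12.4, 2.3], 0.9], [[0, 0, 0], [0, -12.2, 2.9], 0.9], [[0, 0, 0], [0, -8, 2.3], 0.9], [[0, 0, 0], [0, 0, 0], 0.9], [[0, 0, 0], [0, 0, 0], 0.9]]'

```text
t: 8.0
tcp_pos: [0.5721, 0.2771, 0.3431]
tool_rot: [0.999, 0.045, 0.004, -0.0]
force: [-1.6, 0.6, 7.4]
finger_gap: 0.19
gripper_force: 42.7
```

Run:
```python
from h import *
s=sense();print(s["force"],s["tcp_pos"]-[0.5981,-.0319,.1076],s["finger_gap"])
```

```text
[-1.58588971  0.56719428  7.43832565] [-0.02602353  0.30898888  0.23546834] 0.18968727556757778
```

>>> play_rows --rows '[[[0, 0, 0], [0, -4, 1.3], 0.9], [[0, 0, 0], [0, -4, 1.3], 0.9], [[0, 0, 0], [0, 0, 0], 0.9], [[0, 0, 0], [0, 0, 0], 0.9], [[0, 0, 0], [0, 0, 0], 0.55], [[0, 0, 0], [0, 0, 0], 0.55], [[0, 0, 0], [0, 0, 0], 0.55], [[0, 0, 0], [0, 0, -20], 0.55], [[0, 0, 0], [0, 0, -35], 0.55], [[0, 0, 0], [0, 20, -20], 0.5], [[0, 0, 0], [0, 30, 0], 0.3], [[0, 0, 0], [0, 30, 0], 0.3]]'

```text
t: 9.0
tcp_pos: [0.5781, 0.205, 0.4122]
tool_rot: [0.999, 0.046, 0.003, -0.0]
force: [1.0, -0.3, -0.1]
finger_gap: 0.703
gripper_force: 0.0
```

>>> play_rows --rows '[[[0, 0, 0], [-12, 38, 0], 0.3], [[0, 0, 0], [-12, 38, 0], 0.3], [[0, 0, 0], [-12, 38, 0], 0.3], [[0, 0, 0], [-12, 38, 0], 0.3], [[0, 0, 0], [-12, 38, 0], 0.3], [[0, 0, 0], [-12, 38, 0], 0.3], [[0, 0, 0], [0, 0, 0], 0.3], [[0, 0, 0], [0, 0, 0], 0.3], [[0, 0, 0], [0, 0, 0], 0.3]]'

```text
t: 9.75
tcp_pos: [0.5262, -0.0286, 0.4098]
tool_rot: [0.999, 0.044, 0.0, -0.0]
force: [-0.2, 0.3, -0.2]
finger_gap: 0.701
gripper_force: 0.0
```

Run:
```python
from h import *
s=sense();print(s["tcp_pos"],s["force"])
p,d,c=snap("wrist","c");cv2.imwrite("pics/wc.png",p[:,:,::-1])
p,d,c=snap("top","c");cv2.imwrite("pics/tc.png",p[:,:,::-1])
```

```text
[ 0.52623182 -0.02856315  0.40978114] [-0.1574368   0.27132164 -0.20456549]
```

View pics/wc.png

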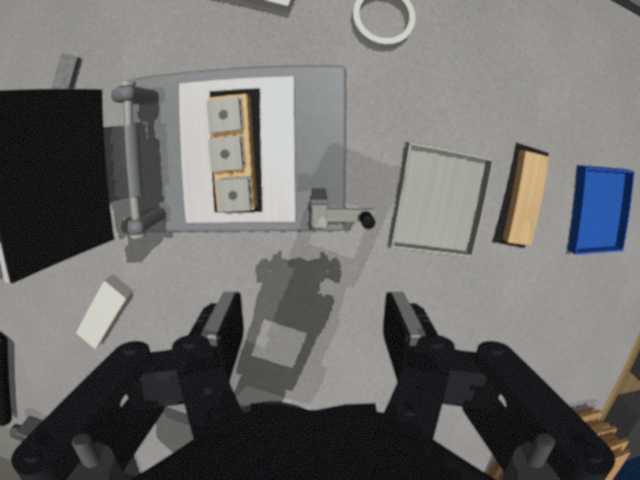

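Wrist view: the platen is up (black, left), the beech block is on the mat at (235,150), and three mounts are on it at (225,114), (226,153) and (234,195). The white block and blue tray are look-alikes.

```bash
cat >> h.py <<'E'
def blobs(m,P,amin=60):
    n,l,st,ce=cv2.connectedComponentsWithStats(m.astype(np.uint8))
    for i in range(1,n):
        if st[i,4]>amin:
            (x,y),(w,h),a=rect(l==i,P)[0];print("  blob px",ce[i].round(0),"c",round(x,1),round(y,1),"size",round(w,1),round(h,1),"ang",round(a,1),"z",np.nanmedian(P[l==i][:,2]).round(4),"n",st[i,4])
E
python3 - <<'E'
from h import *
p,d,c=load("wrist","c");P=pts("wrist",d,c);Z=P[...,2]
hsv=cv2.cvtColor(p,cv2.COLOR_RGB2HSV)
W=np.zeros(d.shape,bool);W[60:235,170:310]=1
print("mounts");blobs(cv2.erode((W&(Z>.09)&(Z<.11)).astype(np.uint8),np.ones((3,3))),P)
print("block");blobs(W&(Z>.068)&(Z<.083)|(W&(Z>.09)&(Z<.11)),P)
print("bed/mat");W2=W&(Z<.055)&(Z>.035);blobs(W2,P)
print("black");blobs(W&(p.max(2)<60)&(Z>.03),P)
bed=W&(p.min(2)>130)&(Z<.055)&(Z>.035);print("bed white",rect(bed,P))
W=np.zeros(d.shape,bool);W[135:260,490:560]=1
print("low");blobs(W&(hsv[...,1]>90)&(Z>.018),P);blobs(W&(p.max(2)<70),P)
W=np.zeros(d.shape,bool);W[135:260,380:495]=1
print("tray");blobs(W&(Z>.02),P)
E
```

```text
mounts
  blob px [223. 114.] c 609.5 87.7 size 38.1 39.0 ang 8.9 z 0.0995 n 883
  blob px [225. 153.] c 561.4 82.4 size 37.7 38.5 ang 9.0 z 0.0995 n 866
  blob px [233. 195.] c 511.2 70.2 size 38.0 39.1 ang 9.0 z 0.0995 n 848
block
  blob px [231. 152.] c 560.6 80.0 size 150.0 51.1 ang 7.1 z 0.0989 n 4597
bed/mat
  blob px [242. 148.] c 561.0 85.1 size 231.1 208.7 ang 5.0 z 0.0451 n 15603
black
  blob px [252. 134.] c 561.2 80.2 size 166.0 65.2 ang 5.3 z 0.0462 n 792
bed white (((562.4635009765625, 84.88668823242188), (225.56732177734375, 208.1450958251953), 4.759542465209961), np.float64(0.04507070091265225))
low
  blob px [527. 199.] c 537.1 -374.1 size 49.4 150.2 ang 88.8 z 0.0243 n 2191
  blob px [510. 194.] c 536.5 -371.9 size 67.8 166.5 ang 85.3 z 0.0025 n 744
tray
  blob px [442. 202.] c 514.5 -223.3 size 139.7 158.3 ang 87.7 z 0.0275 n 1326
```

```bash
cat >> h.py <<'E'
def leg(a,b):
    "from (x,y,z,yaw) to (x,y,z,yaw), mm/deg: turn about tool z first, then shift along target axes"
    y=np.radians(b[3]);dx,dy,dz=np.subtract(b[:3],a[:3]);X=[np.cos(y),np.sin(y)];Y=[np.sin(y),-np.cos(y)]
    print("turn z",round(-(b[3]-a[3]),1),"shift",np.round([X[0]*dx+X[1]*dy,Y[0]*dx+Y[1]*dy,-dz],1))
def here():
    s=sense();x=R.from_quat(s["tool_rot"]).as_matrix()[:,0];return [*(s["tcp_pos"]*1000),np.degrees(np.arctan2(x[1],x[0]))]
E
python3 - <<'E'
from h import *
A=[here(),(511.2,70.2,200,9),(511.2,70.2,86,9),(511.2,70.2,220,9),(464.5,-221.3,100,-2.3),(464.5,-221.3,14,-2.3),(464.5,-221.3,200,-2.3),
(561.4,82.4,200,9),(561.4,82.4,220,9),(514.5,-223.3,100,-2.3),(514.5,-223.3,200,-2.3),
(609.5,87.7,200,9),(609.5,87.7,220,9),(564.5,-225.3,100,-2.3)]
print(A[0])
for a,b in zip(A,A[1:]): leg(a,b)
E
```

```text
[np.float64(526.3113277071826), np.float64(-27.45796371269716), np.float64(409.5863950582567), np.float64(5.242281651451831)]
turn z -3.8 shift [  0.4 -98.8 209.6]
turn z 0 shift [  0.   0. 114.]
turn z 0 shift [   0.    0. -134.]
turn z 11.3 shift [-35.  293.1 120. ]
turn z -0.0 shift [ 0. -0. 86.]
turn z -0.0 shift [   0.   -0. -186.]
turn z -11.3 shift [ 143.2 -284.8   -0. ]
turn z 0 shift [  0.   0. -20.]
turn z 11.3 shift [-34.6 307.3 120. ]
turn z -0.0 shift [   0.   -0. -100.]
turn z -11.3 shift [ 142.5 -292.3   -0. ]
turn z 0 shift [  0.   0. -20.]
turn z 11.3 shift [-32.4 314.6 120. ]
```

>>> play_rows --rows '[[[0, 0, -3.8], [0, 0, 0], 0.2], [[0, 0, 0], [0, -16, 34], 0.2], [[0, 0, 0], [0, -17, 35], 0.2], [[0, 0, 0], [0, -17, 35], 0.2], [[0, 0, 0], [0, -17, 35], 0.2], [[0, 0, 0], [0, -16, 35], 0.2], [[0, 0, 0], [0, -16, 36], 0.2], [[0, 0, 0], [0, 0, 35], 0.2], [[0, 0, 0], [0, 0, 35], 0.2], [[0, 0, 0], [0, 0, 25], 0.2], [[0, 0, 0], [0, 0, 0], 0.2], [[0, 0, 0], [0, 0, 0], 0.2]]' --grip_force 50

```text
t: 10.85
tcp_pos: [0.5101, 0.0706, 0.1035]
tool_rot: [0.997, 0.079, -0.001, -0.0]
force: [0.7, 0.2, -0.1]
finger_gap: 0.799
gripper_force: 0.0
```

Run:
```python
from h import *
h=here();print(np.round(h,1));leg(h,(511.2,70.2,86,9))
p,d,c=snap("wrist","d");cv2.imwrite("pics/wd.png",p[:,:,::-1])
P=pts("wrist",d,c);Z=P[...,2];W=np.zeros(d.shape,bool);W[0:480,150:480]=1
blobs(cv2.erode((W&(Z>.095)&(Z<.105)).astype(np.uint8),np.ones((3,3))),P,400)
```

```text
[510.1  70.6 103.5   9.1]
turn z 0.1 shift [ 1.1  0.6 17.5]
  blob px [310.  58.] c 609.3 88.0 size 40.1 39.6 ang 9.2 z 0.0995 n 10397
  blob px [303. 182.] c 561.2 82.9 size 39.4 39.5 ang 8.5 z 0.0995 n 10148
  blob px [314. 303.] c 510.9 70.3 size 40.6 39.5 ang 7.2 z 0.0995 n 7555
```

View pics/wd.png

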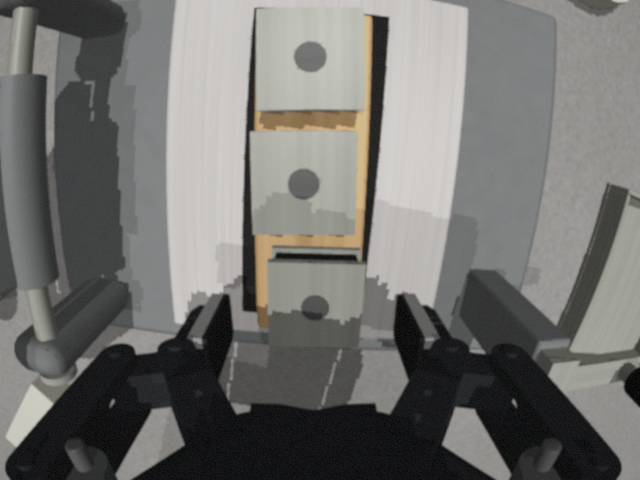

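The mounts sit at (310,58), (303,182) and (314,303), and the nearest one is centred between the jaws. Gripping it.

>>> play_rows --rows '[[[0, 0, 0], [1, 0.5, 9], 0.2], [[0, 0, 0], [0, 0, 8.5], 0.25], [[0, 0, 0], [0, 0, 0], 0.5], [[0, 0, 0], [0, 0, 0], 0.65], [[0, 0, 0], [0, 0, 0], 0.65], [[0, 0, 0], [0, 0, 0], 0.65], [[0, 0, 0], [0, 0, 0], 0.65], [[0, 0, 0], [0, 0, -10], 0.65], [[0, 0, 0], [0, 0, -30], 0.65], [[0, 0, 0], [0, 0, -35], 0.65], [[0, 0, 0], [0, 0, -35], 0.65], [[0, 0, 0], [0, 0, -24], 0.65]]'

```text
t: 11.9
tcp_pos: [0.5124, 0.0688, 0.2243]
tool_rot: [0.997, 0.078, 0.002, 0.0]
force: [1.3, 0.0, -1.1]
finger_gap: 0.456
gripper_force: 51.9
```

>>> play_rows --rows '[[[0, 0, 5.6], [0, 0, 0], 0.65], [[0, 0, 5.7], [0, 0, 0], 0.65], [[0, 0, 0], [-4, 36, 0], 0.65], [[0, 0, 0], [-4, 36, 0], 0.65], [[0, 0, 0], [-4, 36, 0], 0.65], [[0, 0, 0], [-4, 36, 0], 0.65], [[0, 0, 0], [-4, 36, 0], 0.65], [[0, 0, 0], [-5, 36, 0], 0.65], [[0, 0, 0], [-5, 36, 20], 0.65], [[0, 0, 0], [-5, 34, 20], 0.65], [[0, 0, 0], [0, 7, 35], 0.65], [[0, 0, 0], [0, 0, 35], 0.65]]'

```text
t: 12.9
tcp_pos: [0.4658, -0.2267, 0.1114]
tool_rot: [1.0, -0.023, 0.002, 0.002]
force: [1.2, -0.2, -1.0]
finger_gap: 0.459
gripper_force: 51.9
```

Run:
```python
from h import *
s=sense();print(s["finger_gap"],s["gripper_force"],s["force"])
h=here();print(np.round(h,1));leg(h,(464.5,-221.3,14,-2.3))
```

```text
0.45946000837610057 51.94171965122223 [ 1.22826249 -0.16971707 -0.95547863]
[ 465.8 -226.7  111.4   -2.6]
turn z -0.3 shift [-1.5 -5.4 97.4]
```

>>> play_rows --rows '[[[0, 0, 0], [-1.5, -5, 30], 0.65], [[0, 0, 0], [0, 0, 30], 0.65], [[0, 0, 0], [0, 0, 25], 0.65], [[0, 0, 0], [0, 0, 12.4], 0.65], [[0, 0, 0], [0, 0, 0], 0.65], [[0, 0, 0], [0, 0, 0], 0.4], [[0, 0, 0], [0, 0, 0], 0.3], [[0, 0, 0], [0, 0, 0], 0.3], [[0, 0, 0], [0, 0, -35], 0.3], [[0, 0, 0], [0, 0, -38], 0.3], [[0, 0, 0], [0, 0, -38], 0.3], [[0, 0, 0], [0, 0, -38], 0.3]]'

```text
t: 13.9
tcp_pos: [0.463, -0.2171, 0.1642]
tool_rot: [1.0, -0.021, -0.0, -0.0]
force: [0.7, -0.1, -0.7]
finger_gap: 0.697
gripper_force: 0.0
```

>>> play_rows --rows '[[[0, 0, -5.6], [0, 0, -35], 0.2], [[0, 0, -5.7], [0, 0, 0], 0.2], [[0, 0, 0], [18, -35, 0], 0.2], [[0, 0, 0], [18, -36, 0], 0.2], [[0, 0, 0], [18, -36, 0], 0.2], [[0, 0, 0], [18, -36, 0], 0.2], [[0, 0, 0], [18, -36, 0], 0.2], [[0, 0, 0], [18, -36, 0], 0.2], [[0, 0, 0], [18, -35, 30], 0.2], [[0, 0, 0], [17, -35, 33], 0.2], [[0, 0, 0], [0, 0, 33], 0.2], [[0, 0, 0], [0, 0, 0], 0.2]]'

```text
t: 14.9
tcp_pos: [0.5524, 0.0758, 0.1076]
tool_rot: [0.997, 0.08, -0.005, -0.001]
force: [-2.0, -0.4, -0.9]
finger_gap: 0.801
gripper_force: 0.0
```

```bash
cat > look.py <<'E'
from h import *
import sys
h=here();print(np.round(h,1),sense()["finger_gap"])
p,d,c=snap("wrist",sys.argv[1]);P=pts("wrist",d,c);Z=P[...,2];W=np.zeros(d.shape,bool);W[0:480,150:480]=1
blobs(cv2.erode((W&(Z>.095)&(Z<.105)).astype(np.uint8),np.ones((3,3))),P,400)
leg(h,[float(v) for v in sys.argv[2:6]])
E
python3 look.py e 561.2 82.7 86 9
```

```text
[552.4  75.8 107.6   9.2] 0.8010346848208713
  blob px [307. 167.] c 609.1 88.0 size 39.6 39.6 ang 9.0 z 0.0995 n 9819
  blob px [301. 279.] c 561.4 83.0 size 40.9 39.6 ang 8.4 z 0.0995 n 7749
turn z 0.2 shift [ 9.8 -5.5 21.6]
```

>>> play_rows --rows '[[[0, 0, 0], [0, 0, 0], 0.2], [[0, 0, 0], [0, 0, 0], 0.2]]'

```text
t: 15.12
tcp_pos: [0.5574, 0.0726, 0.1142]
tool_rot: [0.997, 0.077, 0.002, 0.0]
force: [-0.3, 0.6, 1.4]
finger_gap: 0.803
gripper_force: 0.0
```

```bash
python3 look.py e2 561.2 82.9 86 9
```

```text
[557.4  72.6 114.2   8.9] 0.8027167949048803
  blob px [297. 177.] c 609.0 87.9 size 39.7 39.5 ang 9.0 z 0.0995 n 8767
  blob px [292. 283.] c 561.3 82.9 size 40.6 39.3 ang 8.9 z 0.0995 n 6972
turn z -0.1 shift [ 5.3 -9.6 28.2]
```

>>> play_rows --rows '[[[0, 0, 0], [5, -9.6, 0], 0.2], [[0, 0, 0], [0, 0, 15], 0.2], [[0, 0, 0], [0, 0, 13], 0.25], [[0, 0, 0], [0, 0, 0], 0.45], [[0, 0, 0], [0, 0, 0], 0.65], [[0, 0, 0], [0, 0, 0], 0.65], [[0, 0, 0], [0, 0, 0], 0.65], [[0, 0, 0], [0, 0, 0], 0.65], [[0, 0, 0], [0, 0, -15], 0.65], [[0, 0, 0], [0, 0, -40], 0.65], [[0, 0, 0], [0, 0, -40], 0.65], [[0, 0, 0], [0, 0, -39], 0.65]]'

```text
t: 16.17
tcp_pos: [0.5592, 0.0839, 0.2197]
tool_rot: [0.997, 0.078, -0.001, -0.0]
force: [0.4, 0.1, -1.6]
finger_gap: 0.457
gripper_force: 51.3
```

>>> play_rows --rows '[[[0, 0, 5.6], [0, 0, 0], 0.65], [[0, 0, 5.7], [0, 0, 0], 0.65], [[0, 0, 0], [-4, 37, 0], 0.65], [[0, 0, 0], [-4, 37, 0], 0.65], [[0, 0, 0], [-4, 37, 0], 0.65], [[0, 0, 0], [-4, 37, 0], 0.65], [[0, 0, 0], [-4, 37, 0], 0.65], [[0, 0, 0], [-5, 37, 0], 0.65], [[0, 0, 0], [-5, 37, 20], 0.65], [[0, 0, 0], [-5, 37, 20], 0.65], [[0, 0, 0], [0, 11, 35], 0.65], [[0, 0, 0], [0, 0, 25], 0.65]]'

```text
t: 17.17
tcp_pos: [0.5123, -0.2243, 0.118]
tool_rot: [1.0, -0.023, 0.001, 0.001]
force: [-0.4, 1.9, -1.7]
finger_gap: 0.459
gripper_force: 51.5
```

>>> play_rows --rows '[[[0, 0, 0], [0, 0, 0], 0.65], [[0, 0, 0], [0, 0, 0], 0.65], [[0, 0, 0], [0, 0, 0], 0.65]]'

```text
t: 17.42
tcp_pos: [0.5131, -0.2201, 0.1201]
tool_rot: [1.0, -0.02, 0.001, 0.0]
force: [0.5, 1.0, -0.9]
finger_gap: 0.454
gripper_force: 51.4
```

Run:
```python
from h import *
s=sense();print(s["finger_gap"],s["gripper_force"],s["force"])
h=here();print(np.round(h,1));leg(h,(514.5,-223.3,14,-2.3))
```

```text
0.4541443753405783 51.362961530685425 [ 0.53119406  0.98168891 -0.94143075]
[ 513.1 -220.1  120.1   -2.3]
turn z -0.0 shift [  1.5   3.1 106.1]
```

>>> play_rows --rows '[[[0, 0, 0], [1.5, 3, 35], 0.65], [[0, 0, 0], [0, 0, 33], 0.65], [[0, 0, 0], [0, 0, 23], 0.65], [[0, 0, 0], [0, 0, 15], 0.65], [[0, 0, 0], [0, 0, 0], 0.65], [[0, 0, 0], [0, 0, 0], 0.4], [[0, 0, 0], [0, 0, 0], 0.3], [[0, 0, 0], [0, 0, 0], 0.3], [[0, 0, 0], [0, 0, -35], 0.3], [[0, 0, 0], [0, 0, -38], 0.3], [[0, 0, 0], [0, 0, -38], 0.3], [[0, 0, 0], [0, 0, -38], 0.3]]'

```text
t: 18.42
tcp_pos: [0.5138, -0.223, 0.1645]
tool_rot: [1.0, -0.02, 0.0, 0.0]
force: [-0.7, -0.9, -0.1]
finger_gap: 0.699
gripper_force: 0.0
```

>>> play_rows --rows '[[[0, 0, -5.6], [0, 0, -37], 0.2], [[0, 0, -5.7], [0, 0, 0], 0.2], [[0, 0, 0], [18, -35, 0], 0.2], [[0, 0, 0], [18, -36, 0], 0.2], [[0, 0, 0], [18, -36, 0], 0.2], [[0, 0, 0], [18, -36, 0], 0.2], [[0, 0, 0], [18, -36, 0], 0.2], [[0, 0, 0], [18, -36, 0], 0.2], [[0, 0, 0], [18, -36, 0], 0.2], [[0, 0, 0], [17, -36, 35], 0.2], [[0, 0, 0], [0, -5, 35], 0.2], [[0, 0, 0], [0, 0, 20], 0.2]]'

```text
t: 19.42
tcp_pos: [0.6063, 0.0826, 0.1154]
tool_rot: [0.997, 0.08, -0.0, -0.0]
force: [-0.1, -0.3, -0.7]
finger_gap: 0.801
gripper_force: 0.0
```

>>> play_rows --rows '[[[0, 0, 0], [0, 0, 0], 0.2], [[0, 0, 0], [0, 0, 0], 0.2], [[0, 0, 0], [0, 0, 0], 0.2]]'

```text
t: 19.67
tcp_pos: [0.6085, 0.0789, 0.1183]
tool_rot: [0.997, 0.078, 0.002, 0.0]
force: [-0.1, -0.4, 0.4]
finger_gap: 0.801
gripper_force: 0.0
```

```bash
python3 look.py f 609.1 87.9 86 9
```

```text
[608.5  78.9 118.3   8.9] 0.8008526382473765
  blob px [295. 286.] c 609.1 88.1 size 41.2 39.2 ang 9.5 z 0.0995 n 6577
turn z -0.1 shift [ 2.  -8.8 32.3]
```

>>> play_rows --rows '[[[0, 0, 0], [2, -9, 0], 0.2], [[0, 0, 0], [0, 0, 17], 0.2], [[0, 0, 0], [0, 0, 15], 0.25], [[0, 0, 0], [0, 0, 0], 0.45], [[0, 0, 0], [0, 0, 0], 0.65], [[0, 0, 0], [0, 0, 0], 0.65], [[0, 0, 0], [0, 0, 0], 0.65], [[0, 0, 0], [0, 0, 0], 0.65], [[0, 0, 0], [0, 0, -15], 0.65], [[0, 0, 0], [0, 0, -40], 0.65], [[0, 0, 0], [0, 0, -40], 0.65], [[0, 0, 0], [0, 0, -39], 0.65]]'

```text
t: 20.72
tcp_pos: [0.6074, 0.0884, 0.22]
tool_rot: [0.997, 0.078, -0.0, -0.0]
force: [0.6, -0.1, -0.6]
finger_gap: 0.457
gripper_force: 50.6
```

>>> play_rows --rows '[[[0, 0, 5.6], [0, 0, 0], 0.65], [[0, 0, 5.7], [0, 0, 0], 0.65], [[0, 0, 0], [-4, 37, 0], 0.65], [[0, 0, 0], [-4, 37, 0], 0.65], [[0, 0, 0], [-4, 37, 0], 0.65], [[0, 0, 0], [-4, 37, 0], 0.65], [[0, 0, 0], [-4, 37, 0], 0.65], [[0, 0, 0], [-4, 37, 0], 0.65], [[0, 0, 0], [-4, 37, 20], 0.65], [[0, 0, 0], [-4, 37, 20], 0.65], [[0, 0, 0], [0, 18, 35], 0.65], [[0, 0, 0], [0, 0, 25], 0.65]]'

```text
t: 21.72
tcp_pos: [0.5632, -0.2283, 0.1182]
tool_rot: [1.0, -0.023, 0.001, 0.002]
force: [-0.2, 0.7, -0.8]
finger_gap: 0.457
gripper_force: 50.8
```

>>> play_rows --rows '[[[0, 0, 0], [0, 0, 0], 0.65], [[0, 0, 0], [0, 0, 0], 0.65], [[0, 0, 0], [0, 0, 0], 0.65]]'

```text
t: 21.97
tcp_pos: [0.564, -0.2228, 0.1203]
tool_rot: [1.0, -0.02, 0.001, 0.0]
force: [0.5, -0.4, -0.7]
finger_gap: 0.456
gripper_force: 50.8
```

Run:
```python
from h import *
s=sense();print(s["finger_gap"],s["gripper_force"],s["force"])
h=here();print(np.round(h,1));leg(h,(564.5,-225.3,14,-2.3))
p,d,c=snap("top","g");P=pts("top",d);Z=P[...,2]
W=np.zeros(d.shape,bool);W[205:270,355:412]=1
blobs(W&(Z>.018)&(Z<.06),P,20)
```

```text
0.4558786506748956 50.771947503089905 [ 0.45666632 -0.37314507 -0.73496066]
[ 564.  -222.8  120.3   -2.3]
turn z -0.0 shift [  0.6   2.5 106.3]
  blob px [409. 231.] c 536.5 -290.5 size 4.2 27.4 ang 86.7 z 0.0282 n 21
```

>>> play_rows --rows '[[[0, 0, 0], [0.6, 2.5, 35], 0.65], [[0, 0, 0], [0, 0, 33], 0.65], [[0, 0, 0], [0, 0, 23], 0.65], [[0, 0, 0], [0, 0, 15], 0.65], [[0, 0, 0], [0, 0, 0], 0.65], [[0, 0, 0], [0, 0, 0], 0.4], [[0, 0, 0], [0, 0, 0], 0.3], [[0, 0, 0], [0, 0, 0], 0.3], [[0, 0, 0], [0, 0, -35], 0.3], [[0, 0, 0], [0, 0, -38], 0.3], [[0, 0, 0], [0, 0, -38], 0.3], [[0, 0, 0], [0, 0, -38], 0.3]]'

```text
t: 23.02
tcp_pos: [0.5636, -0.2253, 0.1645]
tool_rot: [1.0, -0.02, 0.0, 0.0]
force: [0.6, 0.0, -0.6]
finger_gap: 0.702
gripper_force: 0.0
```

>>> play_rows --rows '[[[0, 0, 0], [-15, 10, -37], 0.1], [[0, 0, 0], [-15, 10, -37], 0.1], [[0, 0, 0], [-15, 10, -37], 0.1], [[0, 0, 0], [-15, 10, -37], 0.1], [[0, 0, 0], [-15, 10, -37], 0.1], [[0, 0, 0], [-15, 10, 0], 0.1], [[0, 0, 0], [0, 0, 0], 0.1], [[0, 0, 0], [0, 0, 0], 0.1], [[0, 0, 0], [0, 0, 0], 0.1], [[0, 0, 0], [0, 0, 0], 0.1]]'

```text
t: 23.85
tcp_pos: [0.4713, -0.2807, 0.3459]
tool_rot: [1.0, -0.02, -0.001, -0.001]
force: [-0.4, -0.1, -0.3]
finger_gap: 0.899
gripper_force: 0.0
```

Run:
```python
from h import *
print(np.round(here(),1))
p,d,c=snap("wrist","h");cv2.imwrite("pics/wh.png",p[:,:,::-1])
P=pts("wrist",d,c);Z=P[...,2];hsv=cv2.cvtColor(p,cv2.COLOR_RGB2HSV)
X,Y=P[...,0],P[...,1]
near=lambda x,y,r:(abs(X-x)<r)&(abs(Y-y)<r)
print("tray");blobs((Z>.018)&(Z<.06)&near(.5145,-.2233,.1),P,60)
print("low");blobs(near(.537,-.374,.1)&(hsv[...,1]>90)&(Z>.018)&(Z<.04),P);print("mat");blobs(near(.537,-.374,.1)&(p.max(2)<60)&(Z<.04),P)
print("tall");blobs(near(.561,.08,.11)&(Z>.065)&(Z<.09),P)
```

```text
[ 471.3 -280.7  345.9   -2.3]
tray
  blob px [262. 170.] c 514.7 -223.1 size 138.1 157.8 ang 87.4 z 0.0272 n 2860
  blob px [264. 113.] c 566.8 -225.0 size 40.8 39.4 ang 87.3 z 0.0265 n 1058
  blob px [265. 153.] c 516.0 -222.9 size 40.0 40.8 ang 86.5 z 0.0265 n 1068
low
  blob px [389. 139.] c 536.6 -375.6 size 51.0 150.8 ang 88.9 z 0.0244 n 3689
mat
  blob px [366. 141.] c 536.2 -373.2 size 66.6 167.9 ang 85.8 z 0.0025 n 1266
  blob px [410.  85.] c 594.2 -410.7 size 45.3 6.1 ang 4.8 z 0.0023 n 64
tall
  blob px [ 41. 147.] c 560.5 79.4 size 150.5 53.0 ang 7.8 z 0.0772 n 3400
  blob px [  2. 220.] c 466.8 185.5 size 18.7 6.0 ang 3.6 z 0.072 n 70
```

View pics/wh.png

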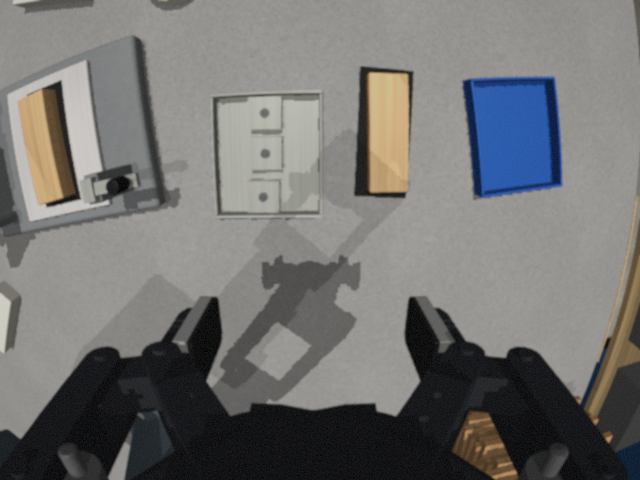

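Wrist view: the three mounts lie flat in the steel tray at (264,113), (265,153) and (264,195), the low block is at (389,138), and the tall block in the press is at (46,145). Next I move the low block to the free strip.

Run:
```python
from h import *
A=[here(),(536.6,-375.2,50,-1.1),(536.6,-375.2,13,-1.1),(536.6,-375.2,130,-1.1),(365,-220,60,88.9),(365,-220,12,88.9),(365,-220,150,88.9)]
for a,b in zip(A,A[1:]): leg(a,b)
```

```text
turn z -1.2 shift [ 67.   93.1 295.8]
turn z -0.0 shift [ 0. -0. 37.]
turn z -0.0 shift [   0.   -0. -117.]
turn z -90.0 shift [ 151.9 -174.5   70. ]
turn z -0.0 shift [ 0.  0. 48.]
turn z -0.0 shift [   0.    0. -138.]
```

>>> play_rows --rows '[[[0, 0, -1.2], [8, 10, 32], 0.1], [[0, 0, 0], [8, 11, 35], 0.1], [[0, 0, 0], [9, 12, 35], 0.1], [[0, 0, 0], [9, 12, 35], 0.1], [[0, 0, 0], [9, 12, 35], 0.1], [[0, 0, 0], [8, 12, 35], 0.1], [[0, 0, 0], [8, 12, 35], 0.1], [[0, 0, 0], [8, 12, 35], 0.1], [[0, 0, 0], [0, 0, 10], 0.1], [[0, 0, 0], [0, 0, 0], 0.1], [[0, 0, 0], [0, 0, 0], 0.1], [[0, 0, 0], [0, 0, 0], 0.1]]'

```text
t: 24.9
tcp_pos: [0.5369, -0.376, 0.0616]
tool_rot: [1.0, -0.01, 0.001, 0.001]
force: [0.4, 0.1, 0.2]
finger_gap: 0.901
gripper_force: 0.0
```

Run:
```python
from h import *
h=here();print(np.round(h,1),sense()["finger_gap"]);leg(h,(536.6,-375.2,13,-1.1))
p,d,c=snap("wrist","i");P=pts("wrist",d,c);X,Y,Z=np.moveaxis(P,-1,0);hsv=cv2.cvtColor(p,cv2.COLOR_RGB2HSV)
blobs((abs(X-.537)<.1)&(abs(Y+.374)<.06)&(hsv[...,1]>90)&(Z>.018)&(Z<.04),P,300)
```

```text
[ 536.9 -376.    61.6   -1.1] 0.9014447632133177
turn z -0.0 shift [-0.3 -0.8 48.6]
  blob px [317. 267.] c 537.1 -376.1 size 50.7 149.4 ang 89.2 z 0.0244 n 22560
```

>>> play_rows --rows '[[[0, 0, 0], [0, 0, 25], 0.1], [[0, 0, 0], [0, 0, 15], 0.1], [[0, 0, 0], [0, 0, 8], 0.15], [[0, 0, 0], [0, 0, 0], 0.3], [[0, 0, 0], [0, 0, 0], 0.55], [[0, 0, 0], [0, 0, 0], 0.55], [[0, 0, 0], [0, 0, 0], 0.55], [[0, 0, 0], [0, 0, 0], 0.55], [[0, 0, 0], [0, 0, -8], 0.55], [[0, 0, 0], [0, 0, -25], 0.55], [[0, 0, 0], [0, 0, -35], 0.55], [[0, 0, 0], [0, 0, -35], 0.55]]' --grip_force 70

```text
t: 25.95
tcp_pos: [0.5351, -0.3754, 0.115]
tool_rot: [1.0, -0.01, -0.001, -0.001]
force: [1.0, -1.0, -1.4]
finger_gap: 0.564
gripper_force: 74.4
```

>>> play_rows --rows '[[[0, 0, 0], [-8, -5, -15], 0.55], [[0, 0, -7], [0, 0, 0], 0.55], [[0, 0, -7], [0, 0, 0], 0.55], [[0, 0, -7], [0, 0, 0], 0.55], [[0, 0, -7], [0, 0, 0], 0.55], [[0, 0, -7], [0, 0, 0], 0.55], [[0, 0, -7], [0, 0, 0], 0.55], [[0, 0, -7], [0, 0, 0], 0.55], [[0, 0, -7], [0, 0, 0], 0.55], [[0, 0, -7], [0, 0, 0], 0.55], [[0, 0, -7], [0, 0, 0], 0.55], [[0, 0, -7], [0, 0, 0], 0.55]]'

```text
t: 26.95
tcp_pos: [0.5279, -0.3708, 0.1301]
tool_rot: [0.787, 0.617, -0.0, -0.0]
force: [1.1, -0.4, -2.0]
finger_gap: 0.562
gripper_force: 74.4
```

>>> play_rows --rows '[[[0, 0, -7], [0, 0, 0], 0.55], [[0, 0, -6], [0, 0, 0], 0.55], [[0, 0, 0], [23, -26, 0], 0.55], [[0, 0, 0], [23, -26, 0], 0.55], [[0, 0, 0], [23, -26, 0], 0.55], [[0, 0, 0], [24, -26, 0], 0.55], [[0, 0, 0], [24, -26, 0], 0.55], [[0, 0, 0], [24, -26, 0], 0.55], [[0, 0, 0], [0, 0, 0], 0.55], [[0, 0, 0], [0, 0, 0], 0.55], [[0, 0, 0], [0, 0, 0], 0.55]]'

```text
t: 27.87
tcp_pos: [0.376, -0.228, 0.1306]
tool_rot: [0.714, 0.7, -0.0, 0.002]
force: [0.3, -0.5, -1.7]
finger_gap: 0.565
gripper_force: 74.5
```

Run:
```python
from h import *
h=here();s=sense();print(np.round(h,1),s["finger_gap"],s["gripper_force"],s["q"].round(2));leg(h,(365,-220,12,88.9))
```

```text
[ 376.  -228.   130.6   88.9] 0.5646886700766762 74.45655941963196 [-0.8   0.48  1.99 -0.    0.67 -0.78]
turn z -0.0 shift [  7.7 -11.2 118.6]
```

>>> play_rows --rows '[[[0, 0, 0], [7, -11, 35], 0.55], [[0, 0, 0], [0, 0, 35], 0.55], [[0, 0, 0], [0, 0, 25], 0.55], [[0, 0, 0], [0, 0, 12], 0.55], [[0, 0, 0], [0, 0, 6], 0.55], [[0, 0, 0], [0, 0, 5], 0.55], [[0, 0, 0], [0, 0, 0], 0.55], [[0, 0, 0], [0, 0, 0], 0.55]]'

```text
t: 28.53
tcp_pos: [0.3655, -0.2211, 0.0125]
tool_rot: [0.714, 0.7, -0.0, 0.002]
force: [0.7, -0.5, -0.9]
finger_gap: 0.565
gripper_force: 74.5
```

>>> play_rows --rows '[[[0, 0, 0], [0, 0, 0], 0.35], [[0, 0, 0], [0, 0, 0], 0.25], [[0, 0, 0], [0, 0, 0], 0.25], [[0, 0, 0], [0, 0, -20], 0.25], [[0, 0, 0], [0, 0, -40], 0.2], [[0, 0, 7], [0, 0, -40], 0.2], [[0, 0, 7], [0, 0, -40], 0.2], [[0, 0, 7], [0, 0, -40], 0.2], [[0, 0, 7], [0, 0, -40], 0.2], [[0, 0, 7], [0, 0, 0], 0.2], [[0, 0, 7], [0, 0, 0], 0.2], [[0, 0, 7], [0, 0, 0], 0.2]]'

```text
t: 29.53
tcp_pos: [0.3644, -0.2198, 0.2335]
tool_rot: [0.941, 0.338, 0.001, 0.002]
force: [0.6, -0.7, -1.0]
finger_gap: 0.798
gripper_force: 0.0
```

Run:
```python
from h import *
h=here();s=sense();print(np.round(h,1),s["finger_gap"])
A=[h,(560.5,79.7,240,7.2),(560.5,79.7,110,7.2)]
for a,b in zip(A,A[1:]): leg(a,b)
```

```text
[ 364.4 -219.8  233.5   39.5] 0.7979459830872064
turn z 32.3 shift [ 232.1 -272.6   -6.5]
turn z -0.0 shift [  0.   0. 130.]
```

>>> play_rows --rows '[[[0, 0, 6.5], [0, 0, 0], 0.1], [[0, 0, 6.5], [0, 0, 0], 0.1], [[0, 0, 6.5], [0, 0, 0], 0.1], [[0, 0, 6.5], [0, 0, 0], 0.1], [[0, 0, 6.3], [0, 0, 0], 0.1], [[0, 0, 0], [23, -27, 0], 0.1], [[0, 0, 0], [23, -27, 0], 0.1], [[0, 0, 0], [23, -27, 0], 0.1], [[0, 0, 0], [23, -27, 0], 0.1], [[0, 0, 0], [23, -27, 0], 0.1], [[0, 0, 0], [23, -27, 0], 0.1], [[0, 0, 0], [23, -27, 0], 0.1]]'

```text
t: 30.53
tcp_pos: [0.4993, -0.0095, 0.2322]
tool_rot: [0.998, 0.066, 0.0, 0.0]
force: [0.4, -0.6, -0.0]
finger_gap: 0.902
gripper_force: 0.0
```

>>> play_rows --rows '[[[0, 0, 0], [23, -27, 0], 0.1], [[0, 0, 0], [23, -27, 0], 0.1], [[0, 0, 0], [25, -29, 0], 0.1], [[0, 0, 0], [0, 0, 35], 0.1], [[0, 0, 0], [0, 0, 35], 0.1], [[0, 0, 0], [0, 0, 30], 0.1], [[0, 0, 0], [0, 0, 0], 0.1], [[0, 0, 0], [0, 0, 0], 0.1], [[0, 0, 0], [0, 0, 0], 0.1]]'

```text
t: 31.28
tcp_pos: [0.5595, 0.0802, 0.1334]
tool_rot: [0.998, 0.066, 0.001, 0.0]
force: [0.4, -1.2, -0.2]
finger_gap: 0.898
gripper_force: 0.0
```

Run:
```python
from h import *
h=here();print(np.round(h,1),sense()["finger_gap"]);leg(h,(560.5,79.7,60,7.2))
p,d,c=snap("wrist","j");cv2.imwrite("pics/wj.png",p[:,:,::-1]);P=pts("wrist",d,c);X,Y,Z=np.moveaxis(P,-1,0)
blobs((abs(X-.561)<.11)&(abs(Y-.08)<.08)&(Z>.07)&(Z<.082),P,300)
print("mat");blobs((abs(X-.561)<.11)&(abs(Y-.08)<.08)&(Z>.038)&(Z<.05)&(p.max(2)<60),P,100)
```

```text
[559.5  80.2 133.4   7.5] 0.897579142262251
turn z 0.3 shift [ 1.   0.6 73.4]
  blob px [313. 243.] c 560.1 80.3 size 150.3 50.7 ang 7.5 z 0.0774 n 22166
mat
  blob px [315. 197.] c 561.0 80.4 size 168.5 69.0 ang 5.1 z 0.0462 n 4983
```

View pics/wj.png

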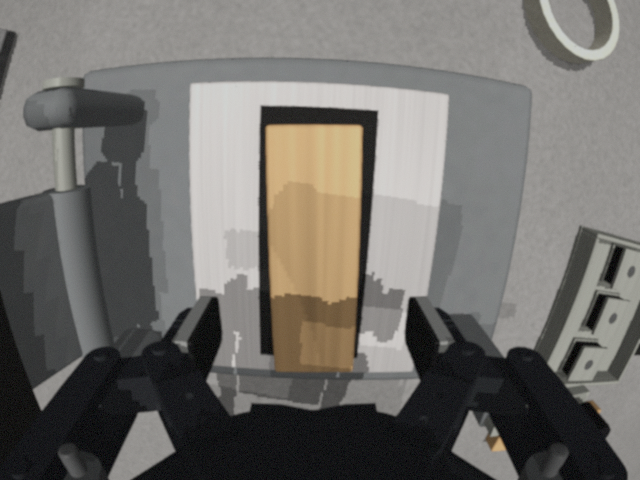

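The block at (313,243) on the press mat is centred between the jaws (centre 560,80, yaw 7.5°). Picking it up.

>>> play_rows --rows '[[[0, 0, 0], [0.7, 0, 30], 0.1], [[0, 0, 0], [0, 0, 30], 0.1], [[0, 0, 0], [0, 0, 15.4], 0.15], [[0, 0, 0], [0, 0, 0], 0.3], [[0, 0, 0], [0, 0, 0], 0.55], [[0, 0, 0], [0, 0, 0], 0.55], [[0, 0, 0], [0, 0, 0], 0.55], [[0, 0, 0], [0, 0, 0], 0.55], [[0, 0, 0], [0, 0, 0], 0.55], [[0, 0, 0], [0, 0, -10], 0.55], [[0, 0, 0], [0, 0, -30], 0.55], [[0, 0, 0], [0, 0, -38], 0.55]]'

```text
t: 32.33
tcp_pos: [0.5567, 0.0805, 0.1335]
tool_rot: [0.998, 0.066, -0.004, -0.0]
force: [0.3, -1.0, -0.7]
finger_gap: 0.571
gripper_force: 74.0
```

>>> play_rows --rows '[[[0, 0, 0], [0, 0, -38], 0.55], [[0, 0, 0], [0, 0, -38], 0.55], [[0, 0, 6], [0, 0, -30], 0.55], [[0, 0, 6], [0, 0, 0], 0.55], [[0, 0, 0], [-6, 38, 0], 0.55], [[0, 0, 0], [-6, 38, 0], 0.55], [[0, 0, 0], [-6, 38, 0], 0.55], [[0, 0, 0], [-6, 38, 0], 0.55], [[0, 0, 0], [-6, 38, 0], 0.55], [[0, 0, 0], [-6, 38, 0], 0.55], [[0, 0, 0], [-6, 38, 0], 0.55], [[0, 0, 0], [-6, 38, 0], 0.55]]'

```text
t: 33.33
tcp_pos: [0.4866, -0.2202, 0.2412]
tool_rot: [0.999, -0.039, 0.0, -0.0]
force: [-0.7, 0.6, -0.9]
finger_gap: 0.574
gripper_force: 74.1
```

>>> play_rows --rows '[[[0, 0, 0], [-6, 38, 0], 0.55], [[0, 0, 0], [-5, 26, 0], 0.55], [[0, 0, 0], [0, 0, 0], 0.55], [[0, 0, 0], [0, 0, 0], 0.55], [[0, 0, 0], [0, 0, 0], 0.55]]'

```text
t: 33.75
tcp_pos: [0.4713, -0.281, 0.2407]
tool_rot: [0.999, -0.039, -0.0, -0.001]
force: [-0.8, 0.4, -1.1]
finger_gap: 0.571
gripper_force: 74.0
```

```bash
cat > lk2.py <<'E'
from h import *
h=here();s=sense();print(np.round(h,1),s["finger_gap"],s["gripper_force"],s["force"])
p,d,c=snap("wrist","k");cv2.imwrite("pics/wk.png",p[:,:,::-1]);P=pts("wrist",d,c);X,Y,Z=np.moveaxis(P,-1,0)
print("mat");blobs((abs(X-.537)<.13)&(abs(Y+.373)<.07)&(Z<.03)&(p.max(2)<60),P,100)
m=(Z>.14)&(p[...,0].astype(int)-p[...,2]>40);m[:,:150]=0
print("held");blobs(m,P,300)
E
python3 lk2.py
```

```text
[ 471.3 -281.   240.7   -4.5] 0.5710308683747145 74.04068112373352 [-0.78479932  0.40293407 -1.1386386 ]
mat
  blob px [404. 120.] c 536.3 -373.5 size 68.4 168.1 ang 85.8 z 0.0025 n 8062
held
  blob px [313. 258.] c 491.0 -280.6 size 58.8 110.8 ang 85.9 z 0.2598 n 39709
```

View pics/wk.png

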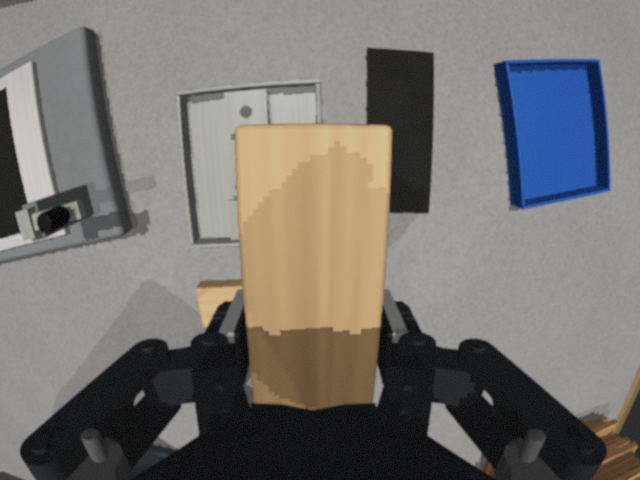

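Run:
```python
from h import *
p,d,c=load("wrist","k");P=pts("wrist",d,c)
for uv in[(313,130),(313,180),(313,250),(313,310)]:print(uv,P[uv[1],uv[0]].round(4))
m=(P[...,2]>.25)&(p[...,0].astype(int)-p[...,2]>40);m[:,:150]=0
col=np.nonzero(m[:,313])[0];print(col.min(),col.max(),onplane("wrist",[(313,col.min()-.5)],.2605,c))
e=[(u,np.nonzero(m[:,u])[0].min()) for u in range(250,380,10)]
E_=P[[v for u,v in e],[u for u,v in e]];print(E_.round(4)[::4],"edge ang",np.degrees(np.polyfit(E_[:,1],E_[:,0],1)[0]))
s=[P[v,np.nonzero(m[v])[0].min()] for v in range(150,290,20)];s=np.array(s);print("side ang",np.degrees(np.polyfit(s[:,0],s[:,1],1)[0]))
leg([471.3,-281,240.7,-4.5],[536.4,-373.5,60,-4.2])
```

```text
(313, 130) [ 0.5439 -0.2865  0.2593]
(313, 180) [ 0.5282 -0.2853  0.2595]
(313, 250) [ 0.5052 -0.2835  0.2599]
(313, 310) [ 0.4828 -0.2817  0.2596]
124 408 [[ 0.54590819 -0.28667252  0.2605    ]]
[[ 0.5474 -0.267   0.2585]
 [ 0.5464 -0.2796  0.2588]
 [ 0.5454 -0.2919  0.2588]
 [ 0.5446 -0.3046  0.2573]] edge ang 4.298981743818392
side ang -4.744997748946152
turn z -0.3 shift [ 71.7  87.5 180.7]
```

>>> play_rows --rows '[[[0, 0, -0.3], [14, 17, 0], 0.55], [[0, 0, 0], [14, 17, 0], 0.55], [[0, 0, 0], [14, 17, 0], 0.55], [[0, 0, 0], [15, 18, 35], 0.55], [[0, 0, 0], [14.7, 18.5, 35], 0.55], [[0, 0, 0], [0, 0, 35], 0.55], [[0, 0, 0], [0, 0, 35], 0.55], [[0, 0, 0], [0, 0, 30], 0.55], [[0, 0, 0], [0, 0, 20], 0.55], [[0, 0, 0], [0, 0, 0], 0.55], [[0, 0, 0], [0, 0, 0], 0.55], [[0, 0, 0], [0, 0, 0], 0.55]]'

```text
t: 34.8
tcp_pos: [0.538, -0.3737, 0.053]
tool_rot: [0.999, -0.035, 0.001, 0.001]
force: [0.8, -0.1, -1.0]
finger_gap: 0.571
gripper_force: 74.0
```

Run:
```python
from h import *
h=here();s=sense();print(np.round(h,2),s["finger_gap"],s["force"]);leg(h,[536.4,-373.5,15.5,-4.2])
p,d,c=snap("wrist","l")
```

```text
[ 537.97 -373.71   52.97   -4.06] 0.5708330054436282 [ 0.78964371 -0.14744623 -0.97583771]
turn z 0.1 shift [-1.6 -0.1 37.5]
```

>>> play_rows --rows '[[[0, 0, 0.1], [-1.3, 0, 10], 0.55], [[0, 0, 0], [0, 0, 12], 0.55], [[0, 0, 0], [0, 0, 8], 0.55], [[0, 0, 0], [0, 0, 4], 0.55], [[0, 0, 0], [0, 0, 3.5], 0.55], [[0, 0, 0], [0, 0, 0], 0.55], [[0, 0, 0], [0, 0, 0], 0.55], [[0, 0, 0], [0, 0, 0], 0.55]]'

```text
t: 35.52
tcp_pos: [0.5345, -0.3732, 0.0153]
tool_rot: [0.999, -0.037, -0.001, -0.001]
force: [-4.1, 2.8, 9.2]
finger_gap: 0.577
gripper_force: 75.6
```

>>> play_rows --rows '[[[0, 0, 0], [0, 0, 0], 0.45], [[0, 0, 0], [0, 0, 0], 0.3], [[0, 0, 0], [0, 0, 0], 0.25], [[0, 0, 0], [0, 0, 0], 0.25], [[0, 0, 0], [0, 0, -20], 0.25], [[0, 0, 0], [0, 0, -35], 0.25], [[0, 0, 0], [-15, -10, -38], 0.25], [[0, 0, 0], [-15, -10, -38], 0.2], [[0, 0, 0], [-15, -10, -38], 0.2], [[0, 0, 0], [-15, -10, -38], 0.2], [[0, 0, 0], [0, 0, 0], 0.2], [[0, 0, 0], [0, 0, 0], 0.2]]'

```text
t: 36.52
tcp_pos: [0.4797, -0.3306, 0.2222]
tool_rot: [0.999, -0.037, 0.002, 0.002]
force: [-0.1, -0.0, -0.8]
finger_gap: 0.801
gripper_force: 0.0
```

>>> play_rows --rows '[[[0, 0, 0], [0, 0, 0], 0.2], [[0, 0, 0], [0, 0, 0], 0.2]]'

```text
t: 36.68
tcp_pos: [0.4787, -0.3297, 0.2178]
tool_rot: [0.999, -0.037, -0.001, -0.001]
force: [0.5, 0.1, -0.3]
finger_gap: 0.803
gripper_force: 0.0
```

```bash
cat > lk3.py <<'E'
from h import *
import sys
h=here();print(np.round(h,1))
p,d,c=snap("wrist",sys.argv[1]);P=pts("wrist",d,c);X,Y,Z=np.moveaxis(P,-1,0);hsv=cv2.cvtColor(p,cv2.COLOR_RGB2HSV)
print("block on mat");blobs((abs(X-.537)<.12)&(abs(Y+.373)<.07)&(hsv[...,1]>90)&(Z>.028)&(Z<.04),P,300)
print("mat");blobs((abs(X-.537)<.12)&(abs(Y+.373)<.07)&((p.max(2)<60)|(hsv[...,1]>90)),P,100)
print("low");blobs((abs(X-.365)<.06)&(abs(Y+.22)<.11)&(hsv[...,1]>90)&(Z>.015)&(Z<.03),P,100)
E
python3 lk3.py m
```

```text
[ 478.7 -329.7  217.8   -4.3]
block on mat
  blob px [356. 152.] c 534.7 -373.1 size 50.8 148.9 ang 85.7 z 0.0344 n 8123
mat
  blob px [352. 147.] c 536.4 -373.5 size 68.6 167.9 ang 85.7 z 0.0341 n 10678
  blob px [400. 423.] c 482.8 -349.7 size 97.5 29.9 ang 78.0 z 0.2961 n 38277
low
  blob px [260. 320.] c 365.3 -264.1 size 62.2 50.3 ang 89.1 z 0.0222 n 2463
  blob px [171. 316.] c 366.4 -178.5 size 64.3 49.9 ang 88.6 z 0.0222 n 1249
```

>>> play_rows --rows '[[[0, 0, -7], [0, 0, 0], 0.1], [[0, 0, -7], [0, 0, 0], 0.1], [[0, 0, -7], [0, 0, 0], 0.1], [[0, 0, -7], [0, 0, 0], 0.1], [[0, 0, -7], [0, 0, 0], 0.1], [[0, 0, -7], [0, 0, 0], 0.1], [[0, 0, -7], [0, 0, 0], 0.1], [[0, 0, -7], [0, 0, 0], 0.1], [[0, 0, -7], [0, 0, 0], 0.1], [[0, 0, -7], [0, 0, 0], 0.1], [[0, 0, -7], [0, 0, 0], 0.1], [[0, 0, -7], [0, 0, 0], 0.1]]'

```text
t: 37.73
tcp_pos: [0.4787, -0.3297, 0.2173]
tool_rot: [0.766, 0.643, -0.0, -0.002]
force: [-0.3, -0.5, 0.4]
finger_gap: 0.9
gripper_force: 0.0
```

>>> play_rows --rows '[[[0, 0, -7], [0, 0, 0], 0.1], [[0, 0, -2.2], [15, -15, 0], 0.1], [[0, 0, 0], [23, -24, 0], 0.1], [[0, 0, 0], [23, -25, 0], 0.1], [[0, 0, 0], [23, -25, 20], 0.1], [[0, 0, 0], [23, -25, 30], 0.1], [[0, 0, 0], [0, 0, 35], 0.1], [[0, 0, 0], [0, 0, 35], 0.1], [[0, 0, 0], [0, 0, 0], 0.1], [[0, 0, 0], [0, 0, 0], 0.1], [[0, 0, 0], [0, 0, 0], 0.1]]'

```text
t: 38.65
tcp_pos: [0.3701, -0.2228, 0.1022]
tool_rot: [0.714, 0.701, 0.0, 0.0]
force: [-0.1, -0.4, -0.6]
finger_gap: 0.905
gripper_force: 0.0
```

Run:
```python
from h import *
h=here();print(np.round(h,1));leg(h,[366,-220.7,12,88.9])
p,d,c=snap("wrist","n");P=pts("wrist",d,c);X,Y,Z=np.moveaxis(P,-1,0);hsv=cv2.cvtColor(p,cv2.COLOR_RGB2HSV)
blobs((abs(X-.365)<.06)&(abs(Y+.22)<.11)&(hsv[...,1]>90)&(Z>.015)&(Z<.03),P,100)
```

```text
[ 370.1 -222.8  102.2   88.9]
turn z 0.0 shift [ 2.  -4.2 90.2]
  blob px [305. 232.] c 364.7 -219.5 size 148.7 49.9 ang 89.2 z 0.0225 n 17885
```

>>> play_rows --rows '[[[0, 0, 0], [2.5, -5, 30], 0.1], [[0, 0, 0], [0, 0, 30], 0.1], [[0, 0, 0], [0, 0, 20], 0.1], [[0, 0, 0], [0, 0, 10], 0.15], [[0, 0, 0], [0, 0, 0], 0.3], [[0, 0, 0], [0, 0, 0], 0.55], [[0, 0, 0], [0, 0, 0], 0.55], [[0, 0, 0], [0, 0, 0], 0.55], [[0, 0, 0], [0, 0, 0], 0.55], [[0, 0, 0], [0, 0, -8], 0.55], [[0, 0, 0], [0, 0, -30], 0.55], [[0, 0, 0], [0, 0, -38], 0.55]]'

```text
t: 39.7
tcp_pos: [0.3634, -0.2186, 0.0879]
tool_rot: [0.714, 0.7, 0.0, -0.003]
force: [-0.1, -0.7, -1.1]
finger_gap: 0.566
gripper_force: 73.2
```

>>> play_rows --rows '[[[0, 0, 0], [0, 0, -38], 0.55], [[0, 0, 0], [0, 0, -38], 0.55], [[0, 0, 0], [0, 0, -38], 0.55], [[0, 0, 0], [0, 0, -38], 0.55], [[0, 0, 7], [0, 0, 0], 0.55], [[0, 0, 7], [0, 0, 0], 0.55], [[0, 0, 7], [0, 0, 0], 0.55], [[0, 0, 7], [0, 0, 0], 0.55], [[0, 0, 7], [0, 0, 0], 0.55], [[0, 0, 7], [0, 0, 0], 0.55], [[0, 0, 7], [0, 0, 0], 0.55], [[0, 0, 7], [0, 0, 0], 0.55]]'

```text
t: 40.7
tcp_pos: [0.3639, -0.2188, 0.2406]
tool_rot: [0.96, 0.281, 0.0, -0.0]
force: [0.1, 0.0, -1.5]
finger_gap: 0.565
gripper_force: 73.4
```

>>> play_rows --rows '[[[0, 0, 7], [0, 0, 0], 0.55], [[0, 0, 7], [0, 0, 0], 0.55], [[0, 0, 7], [0, 0, 0], 0.55], [[0, 0, 6.8], [0, 0, 0], 0.55], [[0, 0, 0], [20, -27, 0], 0.55], [[0, 0, 0], [20, -27, 0], 0.55], [[0, 0, 0], [20, -27, 0], 0.55], [[0, 0, 0], [20, -27, 0], 0.55], [[0, 0, 0], [20, -27, 0], 0.55], [[0, 0, 0], [0, 0, 0], 0.55], [[0, 0, 0], [0, 0, 0], 0.55], [[0, 0, 0], [0, 0, 0], 0.55]]'

```text
t: 41.7
tcp_pos: [0.4512, -0.076, 0.2403]
tool_rot: [0.999, 0.045, -0.0, 0.0]
force: [-0.2, 0.3, -1.4]
finger_gap: 0.568
gripper_force: 73.4
```

Run:
```python
from h import *
h=here();s=sense();print(np.round(h,1),s["finger_gap"],s["gripper_force"]);leg(h,[561.2,80.3,100,5.2])
p,d,c=snap("wrist","o");cv2.imwrite("pics/wo.png",p[:,:,::-1]);P=pts("wrist",d,c)
X,Y,Z=np.moveaxis(P,-1,0)
m=(Z>h[2]/1000-.02)&(p[...,0].astype(int)-p[...,2]>40);m[:,:150]=0;m[:,480:]=0
col=np.nonzero(m[:,313])[0];v=col.min();print("far edge",v,P[v+2,313])
e=[(u,np.nonzero(m[:,u])[0].min()+1) for u in range(260,370,10)]
E_=P[[v for u,v in e],[u for u,v in e]];print("edge ang",np.degrees(np.polyfit(E_[:,1],E_[:,0],1)[0]),E_.mean(0))
print("block z",[P[q,313].round(4).tolist() for q in range(v+10,v+180,40)])
far=np.array(E_.mean(0))*1000;a=np.radians(h[3]);print("far dist along tool x",(far[0]-h[0])*np.cos(a)+(far[1]-h[1])*np.sin(a))
print("mat");blobs((abs(X-.561)<.11)&(abs(Y-.08)<.08)&(Z>.038)&(Z<.05)&(p.max(2)<60),P,100)
```

```text
[451.2 -76.  240.3   5.2] 0.568071521002447 73.37471723556519
turn z 0.0 shift [ 123.7 -145.7  140.3]
far edge 125 [ 0.52468224 -0.06895735  0.24842952]
edge ang -5.2995378587438475 [ 0.52492567 -0.06789767  0.24880205]
block z [[0.522, -0.0692, 0.2486], [0.5083, -0.0704, 0.2488], [0.4942, -0.0717, 0.2483], [0.4795, -0.073, 0.2488], [0.4635, -0.0745, 0.2486]]
far dist along tool x 74.12916194364624
mat
  blob px [157.  85.] c 561.6 80.4 size 168.0 68.1 ang 5.2 z 0.0462 n 10827
```

View pics/wo.png

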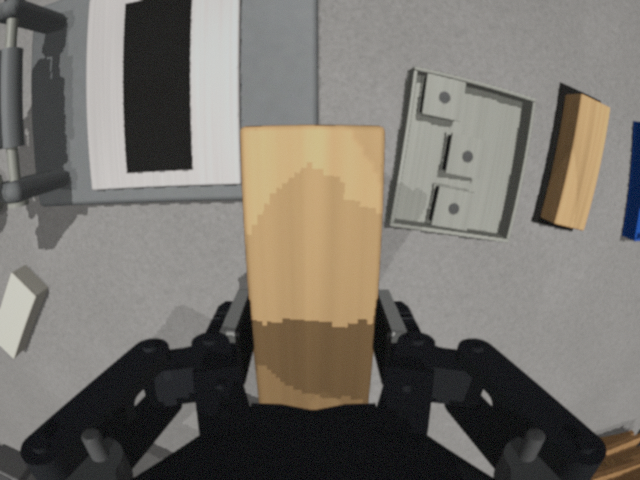

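>>> play_rows --rows '[[[0, 0, 0], [20, -24, 0], 0.55], [[0, 0, 0], [20, -24, 0], 0.55], [[0, 0, 0], [21, -24, 0], 0.55], [[0, 0, 0], [21, -24, 0], 0.55], [[0, 0, 0], [21, -25, 0], 0.55], [[0, 0, 0], [21, -25, 0], 0.55], [[0, 0, 0], [0, 0, 35], 0.55], [[0, 0, 0], [0, 0, 35], 0.55], [[0, 0, 0], [0, 0, 35], 0.55], [[0, 0, 0], [0, 0, 30], 0.55], [[0, 0, 0], [0, 0, 10], 0.55], [[0, 0, 0], [0, 0, 0], 0.55]]'

```text
t: 42.75
tcp_pos: [0.5602, 0.0789, 0.0924]
tool_rot: [0.999, 0.044, -0.003, -0.0]
force: [-0.9, -0.0, -1.3]
finger_gap: 0.56
gripper_force: 73.3
```

>>> play_rows --rows '[[[0, 0, 0], [0, 0, 0], 0.55], [[0, 0, 0], [0, 0, 0], 0.55], [[0, 0, 0], [0, 0, 0], 0.55]]'

```text
t: 43.0
tcp_pos: [0.5641, 0.0799, 0.0971]
tool_rot: [0.999, 0.045, 0.002, 0.0]
force: [0.2, 0.7, -1.6]
finger_gap: 0.567
gripper_force: 73.4
```

Run:
```python
from h import *
h=here();s=sense();print(np.round(h,1),s["finger_gap"],s["gripper_force"]);leg(h,[561.3,80.4,59.2,5.2])
```

```text
[564.1  79.9  97.1   5.1] 0.5667096249018706 73.35811972618103
turn z -0.1 shift [-2.7 -0.7 37.9]
```

>>> play_rows --rows '[[[0, 0, 0], [-2, -0.6, 12], 0.55], [[0, 0, 0], [0, 0, 12], 0.55], [[0, 0, 0], [0, 0, 0], 0.55], [[0, 0, 0], [0, 0, 0], 0.55], [[0, 0, 0], [0, 0, 0], 0.55], [[0, 0, 0], [0, 0, 0], 0.55], [[0, 0, 0], [0, 0, 0], 0.55]]'

```text
t: 43.58
tcp_pos: [0.5608, 0.0808, 0.0714]
tool_rot: [0.999, 0.045, 0.001, 0.0]
force: [-0.1, -1.2, -1.5]
finger_gap: 0.566
gripper_force: 73.4
```

>>> play_rows --rows '[[[0, 0, 0], [0.4, 0.4, 6], 0.55], [[0, 0, 0], [0, 0, 3.5], 0.55], [[0, 0, 0], [0, 0, 2], 0.55], [[0, 0, 0], [0, 0, 1], 0.55], [[0, 0, 0], [0, 0, 0], 0.55], [[0, 0, 0], [0, 0, 0], 0.55]]'

```text
t: 44.08
tcp_pos: [0.5605, 0.0804, 0.0588]
tool_rot: [0.999, 0.045, -0.0, 0.0]
force: [-2.1, -1.0, 4.3]
finger_gap: 0.561
gripper_force: 73.9
```

>>> play_rows --rows '[[[0, 0, 0], [0, 0, 0], 0.45], [[0, 0, 0], [0, 0, 0], 0.3], [[0, 0, 0], [0, 0, 0], 0.25], [[0, 0, 0], [0, 0, 0], 0.25], [[0, 0, 0], [0, 0, -20], 0.25], [[0, 0, 0], [0, 0, -35], 0.25], [[0, 0, 0], [0, 0, -38], 0.25], [[0, 0, 0], [-10, 0, -38], 0.3], [[0, 0, 0], [-10, 10, -38], 0.3], [[0, 0, 0], [0, 0, 0], 0.3], [[0, 0, 0], [0, 0, 0], 0.3], [[0, 0, 0], [0, 0, 0], 0.3]]'

```text
t: 45.08
tcp_pos: [0.5415, 0.0687, 0.2271]
tool_rot: [0.999, 0.045, -0.0, -0.0]
force: [-0.2, -1.3, 0.1]
finger_gap: 0.705
gripper_force: 0.0
```

```bash
cat > lk4.py <<'E'
from h import *
import sys
h=here();print(np.round(h,1))
p,d,c=snap("wrist",sys.argv[1]);cv2.imwrite(f"pics/w{sys.argv[1]}.png",p[:,:,::-1]);P=pts("wrist",d,c);X,Y,Z=np.moveaxis(P,-1,0)
near=(abs(X-.561)<.11)&(abs(Y-.08)<.06)
print("low");blobs(near&(Z>.06)&(Z<.075),P,300)
print("mat");blobs(near&(p.max(2)<60)&(Z<.06)|near&(Z>.06)&(Z<.075),P,100)
print("tray");blobs((Z>.018)&(Z<.06)&(abs(X-.5145)<.1)&(abs(Y+.2233)<.09),P,60)
p,d,c=snap("top",sys.argv[1]);P=pts("top",d);X,Y,Z=np.moveaxis(P,-1,0)
print("platen/handle top"); m=(Z>.3)&(abs(X-.57)<.12)&(Y>.15)&(Y<.4)&(p.max(2)<70);print(m.sum(),P[m].mean(0),P[m].min(0),P[m].max(0))
E
python3 lk4.py q
```

```text
[541.5  68.7 227.1   5.1]
low
  blob px [301. 189.] c 560.8 80.7 size 149.4 50.7 ang 5.6 z 0.0674 n 10818
mat
  blob px [302. 184.] c 561.1 80.8 size 167.3 67.6 ang 5.2 z 0.0672 n 13743
tray
  blob px [558. 247.] c 514.2 -223.5 size 141.3 158.4 ang 87.8 z 0.0264 n 4202
  blob px [563. 255.] c 516.1 -222.2 size 42.8 40.9 ang 88.1 z 0.0263 n 946
  blob px [504. 315.] c 441.6 -161.2 size 19.6 8.4 ang 80.9 z 0.0274 n 88
platen/handle top
722 [0.55782441 0.27179237 0.3286184 ] [0.45885248 0.24491713 0.30002621] [0.63334799 0.29362185 0.35297153]
```

>>> play_rows --rows '[[[0, 0, 0], [0, 0, -38], 0.6], [[0, 0, 0], [0, 0, -38], 0.6], [[0, 0, 0], [0, 0, -38], 0.6], [[0, 0, 0], [0, 0, -38], 0.6], [[0, 0, 0], [8, -20, -31], 0.6], [[0, 0, 0], [8, -38, 0], 0.6], [[0, 0, 0], [8, -38, 0], 0.6], [[0, 0, 0], [8, -38, 0], 0.6], [[0, 0, 0], [8, -38, 0], 0.6], [[0, 0, 0], [8, -39, 0], 0.6], [[0, 0, 0], [0, 0, 0], 0.6], [[0, 0, 0], [0, 0, 0], 0.6]]'

```text
t: 46.18
tcp_pos: [0.5701, 0.2854, 0.4073]
tool_rot: [0.999, 0.047, -0.002, 0.001]
force: [-0.3, -0.7, 0.2]
finger_gap: 0.402
gripper_force: 0.0
```

>>> play_rows --rows '[[[0, 0, 0], [0, 0, 0], 0.6], [[0, 0, 0], [0, 0, 0], 0.6]]'

```text
t: 46.35
tcp_pos: [0.5706, 0.2821, 0.4092]
tool_rot: [0.999, 0.044, -0.001, 0.001]
force: [0.1, -0.1, 0.8]
finger_gap: 0.4
gripper_force: 0.0
```

Run:
```python
from h import *
h=here();print(np.round(h,1),sense()["finger_gap"]);leg(h,[569,284.4,335,5.2])
p,d,c=snap("wrist","r");cv2.imwrite("pics/wr.png",p[:,:,::-1]);P=pts("wrist",d,c);X,Y,Z=np.moveaxis(P,-1,0)
m=(Z>.33)&(Z<.37)&(abs(X-.57)<.08)&(abs(Y-.284)<.04)&(p.max(2)<70);m[300:]=0
blobs(m,P,100)
```

```text
[570.6 282.1 409.2   5.1] 0.4003516971036713
turn z -0.1 shift [-1.4 -2.5 74.2]
  blob px [309. 240.] c 578.9 285.4 size 71.6 17.5 ang 5.4 z 0.3476 n 3453
```

View pics/wr.png

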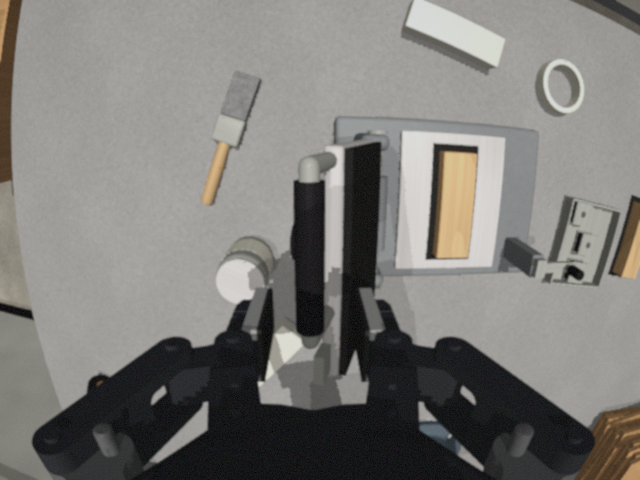

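The handle (bar at (309,245)) lies between the jaws with its stalks below; the low block is on the press mat at (457,205). Gripping to lower.

>>> play_rows --rows '[[[0, 0, 0], [-1.4, -2.4, 20], 0.6], [[0, 0, 0], [0, 0, 20], 0.6], [[0, 0, 0], [0, 0, 20], 0.6], [[0, 0, 0], [0, 0, 13], 0.6], [[0, 0, 0], [0, 0, 0], 0.75], [[0, 0, 0], [0, 0, 0], 0.9], [[0, 0, 0], [0, 0, 0], 0.9], [[0, 0, 0], [0, 0, 0], 0.9], [[0, 0, 0], [0, 0, 0], 0.9], [[0, 0, 0], [0, 0, 0], 0.9]]' --grip_force 40

```text
t: 47.23
tcp_pos: [0.5681, 0.2838, 0.3358]
tool_rot: [0.999, 0.045, -0.002, 0.002]
force: [-0.2, -5.7, -14.5]
finger_gap: 0.193
gripper_force: 39.4
```

Run:
```python
from h import *
h=here();s=sense();print(np.round(h,1),s["force"],s["gripper_force"],s["finger_gap"])
a=np.radians(109-np.arange(0,110,3.0));y=240*np.cos(a);z=-240*np.sin(a)
print(np.stack([np.degrees(a[1:]),np.diff(y),np.diff(z)],1).round(1).tolist())
```

```text
[568.1 283.8 335.8   5.1] [ -0.17900456  -5.69588954 -14.5207975 ] 39.37472641468048 0.19283864260895364
[[106.0, 12.0, -3.8], [103.0, 12.2, -3.1], [100.0, 12.3, -2.5], [97.0, 12.4, -1.9], [94.0, 12.5, -1.2], [91.0, 12.6, -0.5], [88.0, 12.6, 0.1], [85.0, 12.5, 0.8], [82.0, 12.5, 1.4], [79.0, 12.4, 2.1], [76.0, 12.3, 2.7], [73.0, 12.1, 3.4], [70.0, 11.9, 4.0], [67.0, 11.7, 4.6], [64.0, 11.4, 5.2], [61.0, 11.1, 5.8], [58.0, 10.8, 6.4], [55.0, 10.5, 6.9], [52.0, 10.1, 7.5], [49.0, 9.7, 8.0], [46.0, 9.3, 8.5], [43.0, 8.8, 9.0], [40.0, 8.3, 9.4], [37.0, 7.8, 9.8], [34.0, 7.3, 10.2], [31.0, 6.8, 10.6], [28.0, 6.2, 10.9], [25.0, 5.6, 11.2], [22.0, 5.0, 11.5], [19.0, 4.4, 11.8], [16.0, 3.8, 12.0], [13.0, 3.1, 12.2], [10.0, 2.5, 12.3], [7.0, 1.9, 12.4], [4.0, 1.2, 12.5], [1.0, 0.5, 12.6]]
```

>>> play_rows --rows '[[[0, 0, 0], [0, 12, -3.8], 0.9], [[0, 0, 0], [0, 12.2, -3.1], 0.9], [[0, 0, 0], [0, 12.3, -2.5], 0.9], [[0, 0, 0], [0, 12.4, -1.9], 0.9], [[0, 0, 0], [0, 12.5, -1.2], 0.9], [[0, 0, 0], [0, 12.6, -0.5], 0.9], [[0, 0, 0], [0, 12.6, 0.1], 0.9], [[0, 0, 0], [0, 12.5, 0.8], 0.9], [[0, 0, 0], [0, 12.5, 1.4], 0.9], [[0, 0, 0], [0, 12.4, 2.1], 0.9], [[0, 0, 0], [0, 12.3, 2.7], 0.9], [[0, 0, 0], [0, 12.1, 3.4], 0.9]]'

```text
t: 48.23
tcp_pos: [0.5815, 0.1386, 0.3436]
tool_rot: [0.999, 0.045, 0.001, -0.003]
force: [-6.4, 4.8, -2.5]
finger_gap: 0.19
gripper_force: 39.5
```

>>> play_rows --rows '[[[0, 0, 0], [0, 11.9, 4], 0.9], [[0, 0, 0], [0, 11.7, 4.6], 0.9], [[0, 0, 0], [0, 11.4, 5.2], 0.9], [[0, 0, 0], [0, 11.1, 5.8], 0.9], [[0, 0, 0], [0, 10.8, 6.4], 0.9], [[0, 0, 0], [0, 10.5, 6.9], 0.9], [[0, 0, 0], [0, 10.1, 7.5], 0.9], [[0, 0, 0], [0, 9.7, 8], 0.9], [[0, 0, 0], [0, 9.3, 8.5], 0.9], [[0, 0, 0], [0, 8.8, 9], 0.9], [[0, 0, 0], [0, 8.3, 9.4], 0.9], [[0, 0, 0], [0, 7.8, 9.8], 0.9]]'

```text
t: 49.23
tcp_pos: [0.594, 0.0151, 0.2605]
tool_rot: [0.999, 0.045, 0.003, 0.001]
force: [-5.6, 3.9, 2.0]
finger_gap: 0.188
gripper_force: 39.0
```

Run:
```python
from h import *
h=here();s=sense();print(np.round(h,1),s["force"],s["gripper_force"],s["finger_gap"])
a=np.radians(37);print("expected",np.array([598,-31.9])+240*(1-np.cos(a))*np.array([-.0913,.9958]),107.6+240*np.sin(a))
leg(h,[598,-31.9,107.6,5.2])
```

```text
[594.   15.1 260.5   5.1] [-5.58253864  3.94883511  2.03493663] 39.01046633720398 0.1881349375879103
expected [593.5877013   16.22450218] 252.0356055564916
turn z -0.1 shift [ -0.3  47.2 152.9]
```

>>> play_rows --rows '[[[0, 0, 0], [0, 7.3, 10.2], 0.9], [[0, 0, 0], [0, 6.8, 10.6], 0.9], [[0, 0, 0], [0, 6.2, 10.9], 0.9], [[0, 0, 0], [0, 5.6, 11.2], 0.9], [[0, 0, 0], [0, 5, 11.5], 0.9], [[0, 0, 0], [0, 4.4, 11.8], 0.9], [[0, 0, 0], [0, 3.8, 12], 0.9], [[0, 0, 0], [0, 3.1, 12.2], 0.9], [[0, 0, 0], [0, 1.4, 6.2], 0.9], [[0, 0, 0], [0, 1.1, 6.2], 0.9], [[0, 0, 0], [0, 1, 6.2], 0.9], [[0, 0, 0], [0, 0, 0], 0.9]]'

```text
t: 50.23
tcp_pos: [0.5982, -0.0305, 0.1491]
tool_rot: [0.999, 0.045, 0.001, 0.001]
force: [-3.5, 2.5, -5.4]
finger_gap: 0.168
gripper_force: 37.0
```

>>> play_rows --rows '[[[0, 0, 0], [0, 0.9, 6], 0.9], [[0, 0, 0], [0, 0.7, 6], 0.9], [[0, 0, 0], [0, 0.5, 5], 0.9], [[0, 0, 0], [0, 0.2, 4], 0.9], [[0, 0, 0], [0, 0, 3], 0.9], [[0, 0, 0], [0, 0, 0], 0.9], [[0, 0, 0], [0, 0, 0], 0.9], [[0, 0, 0], [0, 0, 0], 0.9]]'

```text
t: 50.9
tcp_pos: [0.5985, -0.032, 0.1282]
tool_rot: [0.999, 0.045, 0.002, 0.001]
force: [-9.1, 4.6, 11.9]
finger_gap: 0.158
gripper_force: 38.5
```

Run:
```python
from h import *
h=here();s=sense();print(np.round(h,1),s["force"],s["gripper_force"],s["finger_gap"])
p,d,c=snap("wrist","s");cv2.imwrite("pics/ws.png",p[:,:,::-1]);P=pts("wrist",d,c);X,Y,Z=np.moveaxis(P,-1,0)
m=(Z>.08)&(Z<.2)&(abs(X-.6)<.08)&(abs(Y+.032)<.05)&(p.max(2)<70);m[250:]=0
blobs(m,P,100);print(np.percentile(P[m][:,2],[5,50,95]))
m=(Z>.1)&(Z<.2)&(Y>.005)&(Y<.1)&(p.min(2)>130);m[300:]=0
A=P[m];cf=np.linalg.lstsq(np.c_[A[:,:2],np.ones(len(A))],A[:,2],rcond=None)[0];print("platen plane",cf,len(A))
```

```text
[598.5 -32.  128.2   5.2] [-9.14085258  4.601654   11.85668331] 38.52933883666992 0.15767013717760794
  blob px [312. 225.] c 633.5 -28.3 size 20.2 17.3 ang 5.5 z 0.1251 n 2065
[0.12078818 0.12507929 0.12693303]
platen plane [-0.00731398 -0.00259344  0.12600242] 23773
```

View pics/ws.png

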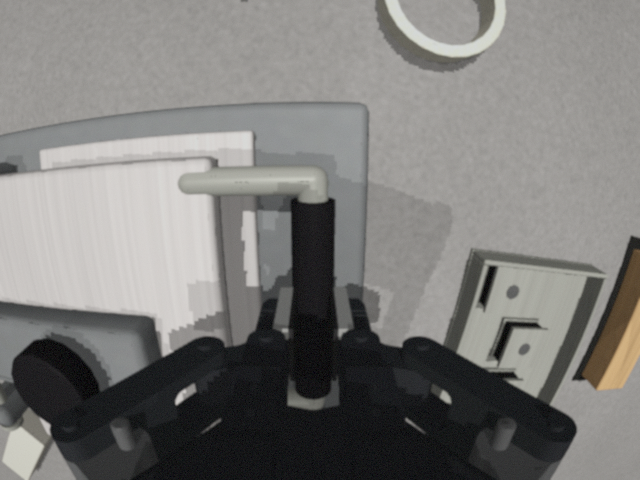

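The platen is level again: its plane slope is about 0.15° and the bar's top is at z = 0.125, as at the start, so it is fully down. Next is the catch.

>>> play_rows --rows '[[[0, 0, 0], [0, 0, 0], 0.7], [[0, 0, 0], [0, 0, 0], 0.55], [[0, 0, 0], [0, 0, 0], 0.55], [[0, 0, 0], [0, 0, -20], 0.55], [[0, 0, 0], [0, 0, -35], 0.55], [[0, 0, 0], [0, 0, -20], 0.55], [[0, 0, 0], [-32, 16, 0], 0.55], [[0, 0, 0], [-32, 16, 0], 0.55], [[0, 0, 0], [-32, 16, 0], 0.55], [[0, 0, 0], [0, 0, 0], 0.55], [[0, 0, 0], [0, 0, 0], 0.55], [[0, 0, 0], [0, 0, 0], 0.55]]'

```text
t: 51.95
tcp_pos: [0.5084, -0.089, 0.1983]
tool_rot: [0.999, 0.044, 0.002, 0.001]
force: [0.6, 0.3, 0.4]
finger_gap: 0.452
gripper_force: 0.0
```

Run:
```python
from h import *
h=here();s=sense();print(np.round(h,1),s["force"],s["finger_gap"])
p,d,c=snap("wrist","t");P=pts("wrist",d,c);X,Y,Z=np.moveaxis(P,-1,0)
m=(abs(Z-.164)<.006)&(abs(X-.507)<.03)&(abs(Y+.088)<.03)&(p.max(2)<90)
blobs(m,P,30)
m=(Z>.1)&(Z<.13)&(Y>.005)&(Y<.12)&(p.min(2)>130)&(X<.66)&(X>.47)
A=P[m];print("platen plane",np.linalg.lstsq(np.c_[A[:,:2],np.ones(len(A))],A[:,2],rcond=None)[0],len(A),np.median(A[:,2]))
leg(h,[507,-88.3,144,5.2])
```

```text
[508.4 -89.  198.3   5.1] [0.63582934 0.31633074 0.44298456] 0.4524827424129578
  blob px [313. 281.] c 506.8 -89.0 size 15.2 15.8 ang 85.5 z 0.1642 n 794
platen plane [0.00053342 0.00035408 0.12112634] 28983 0.12144980611057538
turn z -0.1 shift [-1.3 -0.8 54.3]
```

>>> play_rows --rows '[[[0, 0, 0], [-1.3, 0, 20], 0.55], [[0, 0, 0], [0, 0, 20], 0.55], [[0, 0, 0], [0, 0, 14], 0.6], [[0, 0, 0], [0, 0, 0], 0.8], [[0, 0, 0], [0, 0, 0], 0.95], [[0, 0, 0], [0, 0, 0], 0.95], [[0, 0, 0], [0, 0, 0], 0.95], [[0, 0, 0], [0, 0, 0], 0.95], [[0, 0, 0], [0, 0, 0], 0.95]]'

```text
t: 52.75
tcp_pos: [0.5055, -0.0873, 0.1422]
tool_rot: [0.999, 0.045, 0.0, -0.0]
force: [5.4, 1.1, -20.2]
finger_gap: 0.174
gripper_force: 39.1
```

>>> play_rows --rows '[[[0, 0, 0], [0, -4, 0], 0.95], [[0, 0, 0], [0, -4, 0], 0.95], [[0, 0, 0], [0, -4, 0], 0.95], [[0, 0, 0], [0, -4, 0], 0.95], [[0, 0, 0], [0, -4, 0], 0.95], [[0, 0, 0], [0, -3, 0], 0.95], [[0, 0, 0], [0, -1, 0], 0.95], [[0, 0, 0], [0, 0, 0], 0.95], [[0, 0, 0], [0, 0, 0], 0.95], [[0, 0, 0], [0, 0, 0], 0.95]]'

```text
t: 53.58
tcp_pos: [0.5033, -0.0635, 0.1423]
tool_rot: [0.999, 0.045, 0.0, -0.0]
force: [5.7, 1.5, -22.2]
finger_gap: 0.166
gripper_force: 39.2
```

>>> play_rows --rows '[[[0, 0, 0], [0, -1, 0], 0.95], [[0, 0, 0], [0, 0, 0], 0.95], [[0, 0, 0], [0, -1, 0], 0.95], [[0, 0, 0], [0, 0, 0], 0.95], [[0, 0, 0], [0, 0, 0], 0.95]]'

```text
t: 54.0
tcp_pos: [0.5033, -0.0633, 0.1424]
tool_rot: [0.999, 0.045, 0.001, 0.002]
force: [5.0, -6.0, -22.8]
finger_gap: 0.171
gripper_force: 39.4
```

>>> play_rows --rows '[[[0, 0, 0], [0, -1.5, 0], 0.95], [[0, 0, 0], [0, -1.5, 0], 0.95], [[0, 0, 0], [0, 0, 0], 0.95], [[0, 0, 0], [0, 0, 0], 0.95]]'

```text
t: 54.33
tcp_pos: [0.5034, -0.0631, 0.1425]
tool_rot: [0.999, 0.046, 0.001, 0.004]
force: [3.1, -15.6, -24.4]
finger_gap: 0.175
gripper_force: 39.6
```

>>> play_rows --rows '[[[0, 0, 0], [0, 0, 0], 0.7], [[0, 0, 0], [0, 2.5, 0], 0.6], [[0, 0, 0], [0, 0, 0], 0.55], [[0, 0, 0], [0, 0, -20], 0.55], [[0, 0, 0], [0, 0, -35], 0.55], [[0, 0, 0], [-20, 0, -35], 0.55], [[0, 0, 0], [-20, 5, -35], 0.55], [[0, 0, 0], [-10, 30, -30], 0.55], [[0, 0, 0], [0, 30, -30], 0.55], [[0, 0, 0], [0, 0, 0], 0.55], [[0, 0, 0], [0, 0, 0], 0.55], [[0, 0, 0], [0, 0, 0], 0.55]]'

```text
t: 55.33
tcp_pos: [0.4582, -0.1278, 0.3264]
tool_rot: [0.999, 0.045, 0.0, -0.0]
force: [-0.5, -0.5, -0.5]
finger_gap: 0.451
gripper_force: 0.0
```

Run:
```python
from h import *
h=here();print(np.round(h,1))
p,d,c=snap("wrist","u");cv2.imwrite("pics/wu.png",p[:,:,::-1]);P=pts("wrist",d,c);X,Y,Z=np.moveaxis(P,-1,0);hsv=cv2.cvtColor(p,cv2.COLOR_RGB2HSV)
print("knob");blobs((abs(Z-.164)<.006)&(abs(X-.506)<.03)&(abs(Y+.07)<.04)&(p.max(2)<90),P,30)
T=(abs(X-.5145)<.09)&(abs(Y+.2233)<.08)&(Z<.06)
I=T&(abs(X-.5145)<.068)&(abs(Y+.2233)<.058);print("tray inside z hist",np.histogram(Z[I],[-.01,0,.01,.02,.024,.03,.034,.06]))
blobs(cv2.morphologyEx((I&(Z>.02)).astype(np.uint8),cv2.MORPH_OPEN,np.ones((3,3))),P)
print("tall");blobs((abs(X-.537)<.12)&(abs(Y+.373)<.07)&(hsv[...,1]>90)&(Z>.028)&(Z<.04),P,300)
```

```text
[ 458.2 -127.8  326.4    5.1]
knob
  blob px [240. 156.] c 504.3 -64.0 size 14.6 14.8 ang 17.5 z 0.1642 n 282
tray inside z hist (array([   0, 6794,   25,   34, 2988,    0,    0]), array([-0.01 ,  0.   ,  0.01 ,  0.02 ,  0.024,  0.03 ,  0.034,  0.06 ]))
  blob px [376. 105.] c 566.1 -191.2 size 40.4 33.1 ang 88.9 z 0.0265 n 926
  blob px [397. 150.] c 516.2 -222.9 size 41.6 40.7 ang 89.3 z 0.0265 n 1107
  blob px [387. 192.] c 464.2 -216.4 size 40.8 37.0 ang 87.8 z 0.0265 n 977
tall
  blob px [509. 154.] c 534.8 -371.4 size 49.3 150.5 ang 85.5 z 0.0344 n 3782
```

View pics/wu.png

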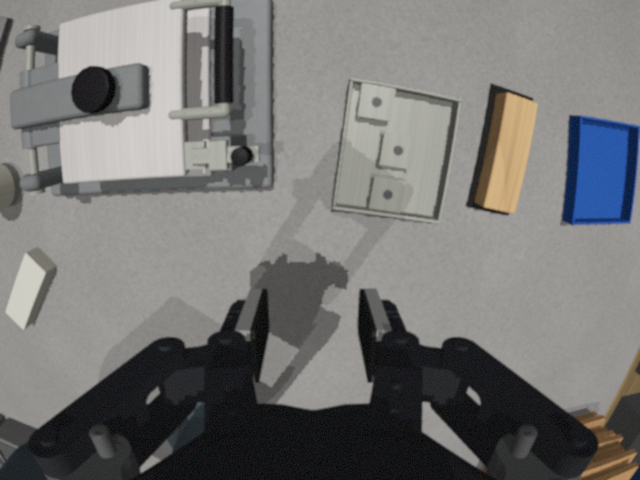

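The last view shows three flat mounts in the tray at (376,102), (398,150) and (388,194). The tall block is on the bench mat at (506,152), the platen is down, and the catch is home at (240,156) against a hard stop. Handing in.

```bash
python3 -c "
from station import *
print(sign_off())"
```

```text
the job is handed in; nothing more can be done
None
```

The job is handed in: all three mounts lie flat in the steel tray, the packing blocks are swapped and centred to within about 2 mm, the platen is fully down, the catch is pushed home, and I did not touch the tin, brush or tape roll.

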